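# Set the sine plate on its gauge blocks and load the spectacle fronts

## Robot

A 6-joint arm with a two-finger parallel gripper is mounted at the origin on the work surface. World frame = base frame: x ahead of the robot, y to its left, z up, the work surface at z = 0. Lengths are in m, angles in rad, forces in N, time in s.
With the tool pointing down it reaches from about 0.3 to 0.875 m from the base axis. Payload 6.4 kg.
Tool frame: the origin (TCP) lies at the very end of the fingers, on their centre line; the grasp point (between the pads) lies tcp_to_grasp behind it (tcp_to_grasp is the distance from the TCP to the grasp point, in m); z points along the fingers, y is the direction in which the jaws open and shut (so a half turn about z gives the same grasp; the last joint's range is limited). The gripper opens to 85 mm and grips with 20 to 120 N. Pads are 22 mm wide; open, the fingers measure 114 mm over their backs; the gripper's body (76 mm by 85 mm) begins 54 mm behind the grasp point. The pads swing forward as they close: fully open they stand 13 mm farther back than shut.
Start: joints at [-1.345, 0.181, 1.607, -0, 1.354, -0.206], TCP at [0.241, -0.522, 0.231] pointing down, gripper open.
Joint ranges: [-2.99, 2.99], [-0.89, 2.07], [0.3, 2.58], [-1.14, 4.28], [0, 2.63], [-3.12, 3.12]. Speed limits (rad/s): [2.57, 2.57, 3.01, 3.14, 3.14, 3.14].

## Interface

Orientations are given as a unit quaternion [w, x, y, z].
In Python, from bench import get_obs, camera, hand_in, tcp_to_grasp gives the robot as it stands.
- The arm moves only by the shell command python3 -m inch 'ROWS' [OPENING]. ROWS is JSON, a list of rows, each an object with "delta_pos": the shift along the tool's x, y, z in cm, a list of three; "rotation": the turn, a rotation vector about the tool's x, y, z in rad, a list of three. In form: [{"delta_pos": [x, y, z], "rotation": [rx, ry, rz]}, ...]. A call has 1 to 10 rows; each row shifts and turns the commanded pose from where the row before left it, along the tool's axes as they then stand; what a row does not reach is not made up. A row lasts 1/10 s, in which the tool goes at most 50 mm and 8.59 degrees, less where a joint would pass 70% of its speed; a pose out of reach is approached as far as the arm can. A call is refused whole if a number of a shift passes 5 or a number of a turn 0.15, either way. A call with a gripper value outside its range is refused whole. OPENING is the finger opening in cm, from 0 to 8.54, set as the call begins (- or left out, the last holds). The fingers move at their own pace and stop on an object; the grip force is fixed at half the most. Time passes only in rows, so rows that do not move let the fingers close. It gives the time, the measured TCP pose, the force and the opening at its end, in the units of the state.
- get_obs(): the state, without advancing time (a new reading comes with each control period).
- camera(name): name is "side" or "top"; returns a dict with "color" (480x640x3 uint8, red, green, blue), "vfov" (degrees; the focal length in pixels is half the picture's height over the tangent of half this angle, whatever the lens; pixels are square), "cx", "cy" (the principal point, pixels), "k1" (the pictures are not rectified: a ray, as slopes to the right and down, at radius r is drawn at 1 + k1 r^2 times it, then the intrinsics apply), "eye" and "orientation" of the camera in the world. Camera axes: x right, y down, z forward; pixel columns grow to the right and rows downward; lengths in m; the calibration is good to about 2 mm. A picture is of the moment at which its call begins. There is no depth.
- hand_in(): hands the job in, once; it reports no verdict.
The state is a dict: "time_s": time; "q": joint angles; "dq": joint speeds; "joint_efforts": joint torques, N m; "eef_pos": TCP position; "eef_rot": TCP orientation; "wrist_force": force on the tool from outside, world axes, zero at the start; "torque": the same for the moment, N m; "opening": opening from 0.0 (shut) to 1.0 (fully open).
Only numpy, scipy, OpenCV 4.12 (cv2) and the standard library are available. Lean on these libraries where they do the work, as an engineer would, in place of code of your own. Each camera call takes 0.05 s, during which the arm holds its last target.

## Task

Set the sine plate for the mitre cut: pull its ratchet rail up until the pawl holds the plate high, stack both gauge blocks flat, one on the other and in line with the fixture, on the step under the plate's roller, then press the pawl's pad to let the plate down so that it rests on the stack. Pile all the spectacle fronts on the tilted plate, lying flat one on another, lengthwise down the slope, centred across the plate and with their lower ends up against the fence. Leave the other things on the bench alone.

Things in the scene. Friction and masses are not known exactly. Their poses are not given: they have to be found in the camera images.
- fixture: fixed base of the sine plate, 340 x 140 x 14 mm, steel-topped. Origin on the bench under the hinge axis, midway across; x from the hinge to the step (roughly world +y), y across, z up. Base: x = -25 to 315 mm. The plate covers x = 6 to 206 mm; beyond it lies the open step (z = 14 mm), which runs on under the plate. Ratchet column at y = -88 mm: guide post at x = 133 mm, 105 mm high, rail at x = 150 mm
- sine_plate (a joint): tilt of the steel sine plate, rad: 0 level, grows as its free end rises. 200 x 130 x 14 mm, hinged at fixture x = 0, z = 22 mm; top face 18 mm above the hinge axis. The roller under its free end stands 200 mm x sin(tilt) above the base's top: 0.181 rad on both blocks (36 mm). It hangs on the rail by a pin in a slot and moves only with it
- roller_mid (a point): centre of the roller (16 mm diameter, 110 mm long, across the fixture) under the plate's free end, 200 mm from the hinge; moves with the plate, axes as plate_spot. It is what rests on the blocks; the plate overhangs it by 6 mm
- plate_spot (a point): point on the plate's top face, 92 mm from the hinge, midway across: where a front's underside centre lies when its end touches the fence. Axes turn with the plate: x up the slope away from the hinge, y across, z square to the plate. The fence, 90 mm wide, 36 mm high above the plate, crosses its hinge end, its face 78 mm from here
- ratchet_rail (a joint): height of the ratchet rail over its lowest position, m, 0 to 0.048 (end stop). It slides straight up and down and carries the plate. The sprung pawl keeps it from sinking at 0.011, 0.022, 0.033 and 0.044; there the roller stands 14, 29, 43 and 57 mm above the base's top. Lifting takes about 10 N, slowly; freed, it sinks at about 0.05 m/s
- rail_grip (a point): centre of the black grip bar on top of the rail: 40 mm along fixture x, 18 mm across (fixture y), 22 mm high, free all round; rises with the rail (129 mm above the bench when down)
- pawl (a joint): angle of the pawl, rad: 0 = sprung home against the rail, grows as its pad is pressed down; from about 0.22 on it clears the teeth (stop at 0.4). It springs back when let go
- pawl_pad (a point): middle of the top of the pawl's black thumb pad, 30 x 26 mm, 67 mm above the bench, beside the step, 66 mm from the pawl's pivot along fixture x. Pressed straight down about 18 mm with 2 to 4 N and held about a second, it frees the rail
- gauge_block_a: the thicker plain aluminium gauge block, 120 x 36 x 20 mm, 0.24 kg. Origin: centre of the underside; x along its length, z up through its thickness
- gauge_block_b: the thinner plain aluminium gauge block, 120 x 36 x 16 mm, 0.19 kg. Origin and axes as the other
- front_1: spectacle front blank, dark tortoise-brown acetate, lying flat; may be absent. Two flat rings (60 mm outside, 38 mm hole, centres 96 mm apart) joined by a bridge bar 14 mm wide, 36 mm clear between the rings; 156 mm long, 10 mm thick, about 50 g. Origin: centre of the underside, under the middle of the bridge; x along the length, y across, z through the thickness
- front_2: spectacle front blank, dark tortoise-brown acetate, lying flat; may be absent. Two flat rings (60 mm outside, 38 mm hole, centres 96 mm apart) joined by a bridge bar 14 mm wide, 36 mm clear between the rings; 156 mm long, 10 mm thick, about 50 g. Origin: centre of the underside, under the middle of the bridge; x along the length, y across, z through the thickness
- front_3: spectacle front blank, dark tortoise-brown acetate, lying flat; may be absent. Two flat rings (60 mm outside, 38 mm hole, centres 96 mm apart) joined by a bridge bar 14 mm wide, 36 mm clear between the rings; 156 mm long, 10 mm thick, about 50 g. Origin: centre of the underside, under the middle of the bridge; x along the length, y across, z through the thickness
- front_4: spectacle front blank, dark tortoise-brown acetate, lying flat; may be absent. Two flat rings (60 mm outside, 38 mm hole, centres 96 mm apart) joined by a bridge bar 14 mm wide, 36 mm clear between the rings; 156 mm long, 10 mm thick, about 50 g. Origin: centre of the underside, under the middle of the bridge; x along the length, y across, z through the thickness
- cement_jar: bystander: amber jar 60 mm wide, 75 mm high, with a black cap; leave alone. Origin: centre of its foot
- screwdriver: bystander: screwdriver with a black handle lying on the bench; leave alone
- maple_push_block: bystander: wooden block 60 x 110 x 40 mm; leave alone. Origin: centre of its underside
Things that resemble listed ones, but are neither listed nor needed, are in the scene too. Leave any blue look-alike of the gauge_block_b alone.

How it is judged:
By the outcome, as a careful person would: the job done as asked, in the order asked, and still so for the second after the job is handed in, with the robot touching nothing.
Of front_1, front_2, front_3, front_4 only 2 to 4 are there at a start; the rules pass over those that are not, and their reading is None.
At some moment in a run one of front_1, front_2, front_3, front_4 may be knocked a few centimetres aside while the robot is not near it.
Once in a run the grip may slacken for a moment while it holds something.
It also fails if it takes over 210 s, if anything falls off the work surface, if the arm or the gripper's body presses on something with over 40 N, if the wrist force passes 120 N, or if a joint passes its speed limit or range.

## Working session

There is one attempt and no reset: what is moved stays moved. The work goes in short steps, Python scripts to look and compute and a shell command to move; the robot and the scene stay as the last step left them, time stands still between calls to the robot, and variables do not carry over. Pictures are saved under pics/ and viewed, and the job is handed in when it is done.

```bash
ls; mkdir -p pics; python3 - <<'E'
from bench import get_obs, camera, tcp_to_grasp
import cv2
print(get_obs(), tcp_to_grasp)
for n in ("side","top"):
    c=camera(n); im=c.pop("color"); print(n,c)
    cv2.imwrite(f"pics/{n}0.png",im[:,:,::-1])
E
```

```text
pics
{'time_s': 0.0, 'q': array([-1.34530006e+00,  1.81573941e-01,  1.60802572e+00,  1.54203595e-05,
        1.35378321e+00, -2.06307666e-01]), 'dq': array([ 8.93438932e-05, -8.55829089e-05,  9.15862130e-04, -1.14574154e-03,
        5.65998687e-04,  1.40849675e-03]), 'joint_efforts': array([ 1.57220635e-03, -4.44871330e+01, -3.51331758e+01, -8.70009626e-05,
        9.17992234e-03, -3.47276136e-05]), 'eef_pos': array([ 0.24053205, -0.5216589 ,  0.23035709]), 'eef_rot': array([-8.95139279e-04,  9.76783531e-01,  2.14226825e-01, -1.06030226e-06]), 'wrist_force': array([ 0.05323028, -0.57905412, -0.3040824 ]), 'torque': array([-0.01544478,  0.01506525,  0.03385404]), 'opening': 0.9995201426030366} 0.0187
side {'vfov': 44.560206270774245, 'cx': 321.5233121876904, 'cy': 238.96087465099907, 'k1': -0.18512539598265573, 'eye': array([0.53189126, 1.20364904, 0.90904906]), 'orientation': array([ 0.01360644, -0.0265639 ,  0.88326729, -0.46791892])}
top {'vfov': 45.718192229941266, 'cx': 321.4852079683016, 'cy': 243.2993833228016, 'k1': -0.07332631048636216, 'eye': array([0.4747123 , 0.03594463, 1.39961931]), 'orientation': array([ 0.0254824 , -0.69944355,  0.71365682, -0.02869333])}
```

View pics/top0.png

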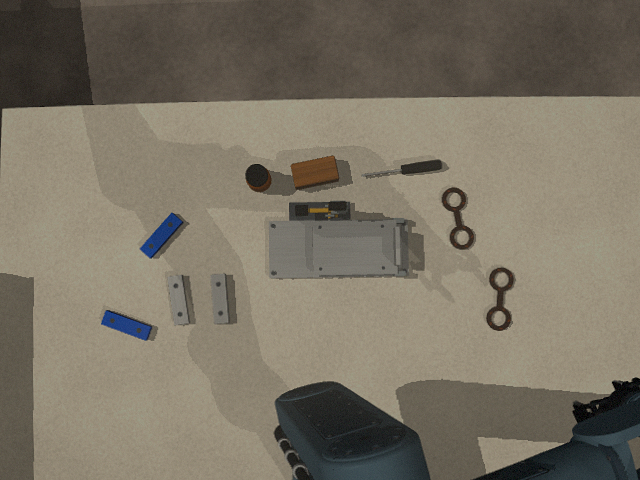

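View pics/side0.png

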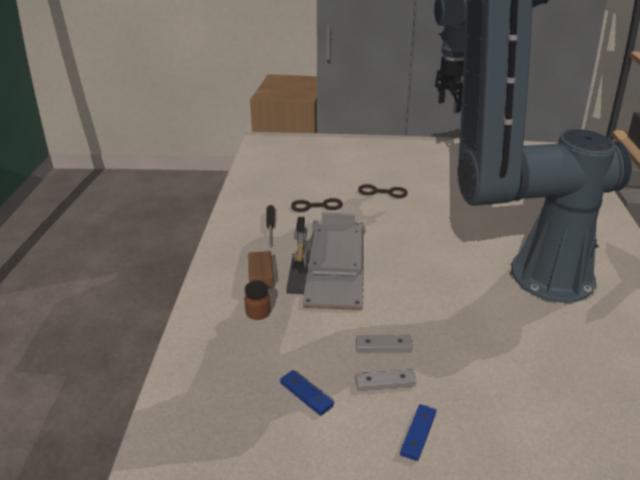

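The top view shows two plain grey blocks, at (178,300) and (222,299), and blue look-alikes at (162,235) and (127,325). The fixture is at (340,248), with the ratchet column above it at (320,211). Two fronts are visible, at (458,218) and (500,298). Next I'll write helpers and enlarge these areas.

```bash
cat > h.py <<'E'
import numpy as np, cv2, json
from scipy.spatial.transform import Rotation as R
from bench import get_obs, camera, tcp_to_grasp
def rot(q): return R.from_quat([q[1],q[2],q[3],q[0]])
class Cam:
    def __init__(s,name):
        c=camera(name); s.im=c["color"][:,:,::-1].copy(); s.f=240/np.tan(np.radians(c["vfov"])/2)
        s.K=np.array([[s.f,0,c["cx"]],[0,s.f,c["cy"]],[0,0,1]]); s.D=np.array([c["k1"],0,0,0.]); s.eye=c["eye"]; s.Rm=rot(c["orientation"])
    def proj(s,P):
        P=np.atleast_2d(np.asarray(P,float)); Ri=s.Rm.inv()
        t=-Ri.apply(s.eye); p,_=cv2.projectPoints(P.reshape(-1,1,3),Ri.as_rotvec(),t,s.K,s.D); return p[:,0]
    def unproj(s,uv,z=0.):
        u=cv2.undistortPoints(np.asarray(uv,float).reshape(-1,1,2),s.K,s.D)[:,0]
        d=s.Rm.apply(np.c_[u,np.ones(len(u))]); k=(z-s.eye[2])/d[:,2]; return s.eye+k[:,None]*d
    def crop(s,x0,y0,x1,y1,k,fn,im=None):
        im=s.im if im is None else im
        cv2.imwrite(fn,cv2.resize(im[y0:y1,x0:x1],None,fx=k,fy=k,interpolation=cv2.INTER_CUBIC))
E
python3 - <<'E'
from h import *
t=Cam("top"); s=Cam("side")
t.crop(255,180,455,300,4,"pics/c1.png"); s.crop(270,190,390,320,4,"pics/c2.png"); t.crop(90,200,250,350,4,"pics/c3.png"); s.crop(270,320,450,470,4,"pics/c4.png"); t.crop(430,180,530,340,3.5,"pics/c5.png")
E
```

```text
(no output)
```

View pics/c1.png

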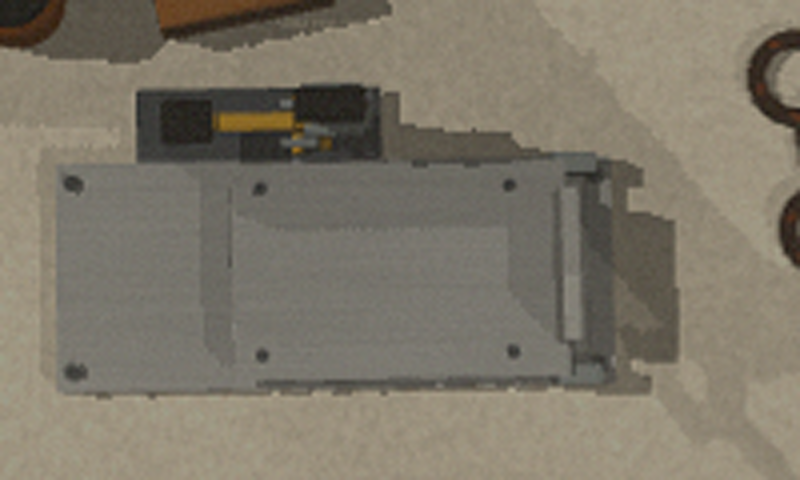

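View pics/c2.png

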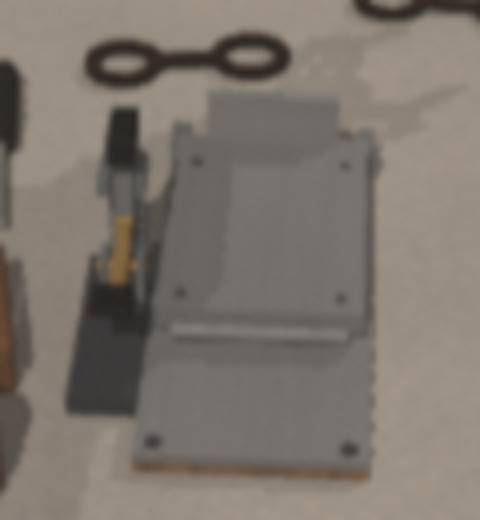

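View pics/c3.png

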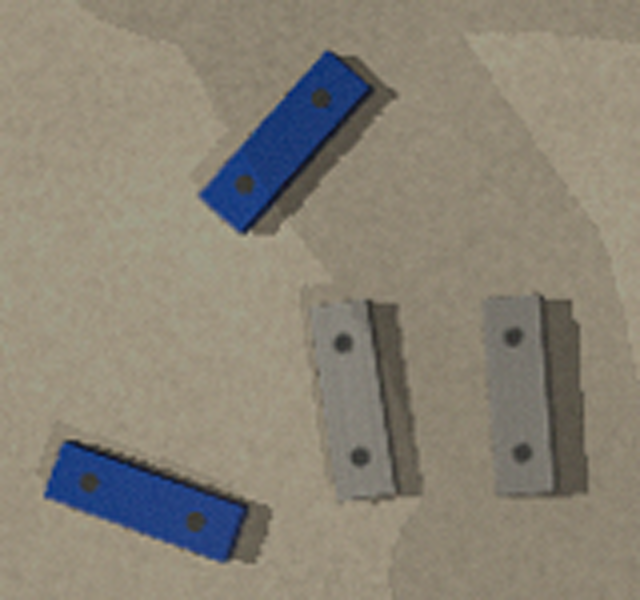

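View pics/c4.png

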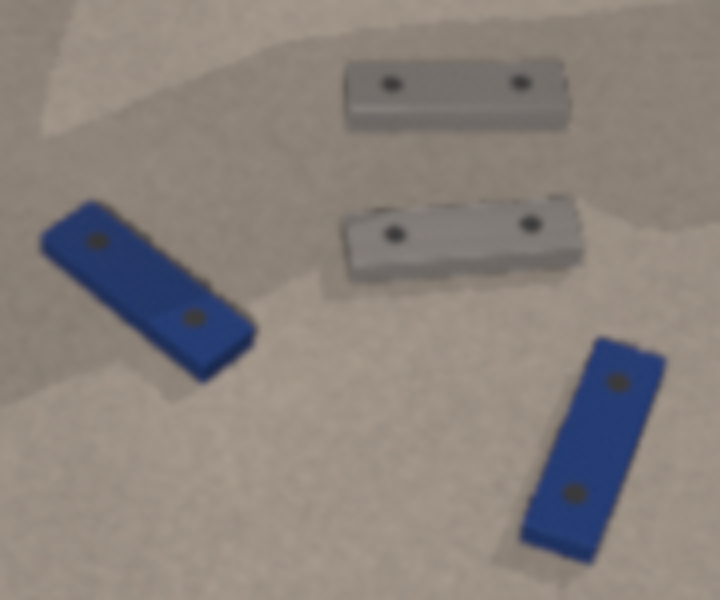

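View pics/c5.png

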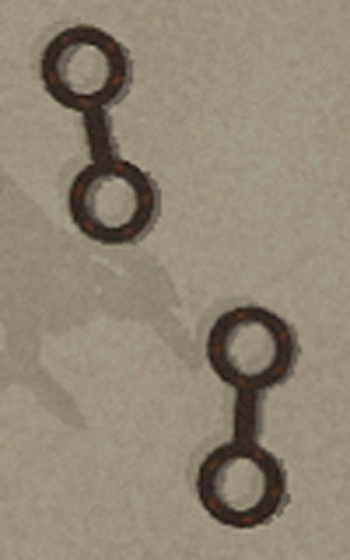

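```bash
cat > fit.py <<'E'
from h import *
from scipy.optimize import least_squares
t=Cam("top"); s=Cam("side")
T=lambda p:np.array(p)/4+[255,180]-.375
S=lambda p:np.array(p)/4+[270,190]-.375
# fixture-frame points
A=[((315,70,14),t,T((60,393))),((315,-70,14),t,T((57,165))),((315,-70,14),s,S((135,461))),((315,70,14),s,S((371,468))),
((206,-65,40),t,T((231,166))),((206,65,40),t,T((233,378))),
((150,-88,140),t,T((330,103))),((6+8,0,76),t,T((571,262)))]
def r(p):
    c,sn=np.cos(p[2]),np.sin(p[2]); o=[]
    for P,cam,uv in A:
        x,y,z=np.array(P)/1000; W=[p[0]+c*x-sn*y,p[1]+sn*x+c*y,z]; o.append(cam.proj(W)[0]-uv)
    return np.concatenate(o)
q=least_squares(r,[.55,-.1,1.57],loss="soft_l1")
print(q.x); print(r(q.x).reshape(-1,2).round(2))
E
python3 fit.py
python3 - <<'E'
from h import *
t=Cam("top");T=lambda p:np.array(p)/4+[90,200]-.375
s=Cam("side");S=lambda p:np.array(p)/4+[270,320]-.375
for n,pt,ps,z in (("A",[(487,297),(540,295),(553,492),(497,495)],[(346,98),(346,60),(563,58),(568,97)],.02),("B",[(310,304),(369,299),(396,493),(341,499)],[(348,250),(346,215),(570,198),(581,237)],.016)):
    for zz in (.016,.02):
        P=t.unproj([T(p) for p in pt],zz); Q=s.unproj([S(p) for p in ps],zz); print(n,zz,P.mean(0).round(4),Q.mean(0).round(4),[np.linalg.norm(P[i]-P[i-1]).round(4) for i in range(4)]); d=(P[1]+P[0]-P[2]-P[3])[:2];print(np.arctan2(d[1],d[0]), (Q[2]+Q[3]-Q[1]-Q[0])[:2])
T=lambda p:np.array(p)/3.5+[430,180]-.357
for a,b in (((84,68),(113,200)),((252,347),(241,484))):
    P=t.unproj([T(a),T(b)],.010); d=P[0]-P[1]; print(P.mean(0),np.linalg.norm(d),np.arctan2(d[1],d[0]))
E
```

```text
[ 0.56832541 -0.1572552   1.57094451]
[[-0.57  0.42]
 [-0.59  0.18]
 [-0.82 -1.83]
 [-0.12 -1.28]
 [ 0.31 -0.17]
 [ 0.86  1.  ]
 [-0.07 -0.34]
 [-2.12  0.1 ]]
A 0.016 [0.4522 0.2788 0.016 ] [0.4512 0.2709 0.016 ] [np.float64(0.1199), np.float64(0.0324), np.float64(0.1194), np.float64(0.034)]
0.04945720213557901 [-0.24009596 -0.01454378]
A 0.02 [0.4522 0.2781 0.02  ] [0.4515 0.2751 0.02  ] [np.float64(0.1196), np.float64(0.0323), np.float64(0.1191), np.float64(0.0339)]
0.04945720213557922 [-0.23902056 -0.01447863]
B 0.016 [0.4515 0.3797 0.016 ] [0.4506 0.3788 0.016 ] [np.float64(0.1199), np.float64(0.0364), np.float64(0.1188), np.float64(0.0338)]
0.14481708545031724 [-0.23402476 -0.03178443]
B 0.02 [0.4516 0.3787 0.02  ] [0.451  0.3825 0.02  ] [np.float64(0.1196), np.float64(0.0363), np.float64(0.1185), np.float64(0.0337)]
0.14481708545031777 [-0.23297655 -0.03164207]
[ 0.63757605 -0.30928958  0.01      ] 0.09559781761056514 0.17749735578538708
[ 0.43729359 -0.40666832  0.01      ] 0.09616741319099566 -0.12139317723851746
```

The two plain aluminium pieces are the gauge blocks: A (thicker) at (222,299) and B at (178,300). The blue pair is excluded by colour. The thickness is clear in side crop c4, where A's front face is taller. First job is the rail.

```bash
cat > to.py <<'E'
import sys; from h import *
x,y,z,yaw,*r=map(float,sys.argv[1:]); tilt=r[0] if r else 0
o=get_obs(); Rc=rot(o["eef_rot"]); Rt=R.from_euler("x",tilt)*R.from_euler("z",yaw)*R.from_euler("x",np.pi)
d=np.array([x,y,z])-o["eef_pos"]
print("t",round(o["time_s"],2),"pos",o["eef_pos"].round(4),"q",o["q"].round(2),"open",round(o["opening"],3),"F",o["wrist_force"].round(1))
print("rotvec tool",(Rc.inv()*Rt).as_rotvec().round(3),"| shift cm after turn",(100*Rt.inv().apply(d)).round(2),"| now",(100*Rc.inv().apply(d)).round(2))
E
python3 to.py .656 -.007 .24 1.571
python3 -m inch '[{"delta_pos":[0,0,-1],"rotation":[0,0,-0.14]},{"delta_pos":[0,0,0],"rotation":[0,0,-0.14]},{"delta_pos":[0,0,0],"rotation":[0,0,-0.14]},{"delta_pos":[0,0,0],"rotation":[0,0,-0.14]},{"delta_pos":[0,0,0],"rotation":[0,0,-0.14]},{"delta_pos":[0,0,0],"rotation":[0,0,-0.14]},{"delta_pos":[0,0,0],"rotation":[0,0,-0.14]},{"delta_pos":[0,0,0],"rotation":[0,0,-0.14]},{"delta_pos":[0,0,0],"rotation":[0,0,-0.02]}]' 6
python3 to.py .656 -.007 .24 1.571
```

```text
t 0.4 pos [ 0.2407 -0.5221  0.2311] q [-1.35  0.18  1.61  0.    1.35 -0.21] open 0.998 F [-0.  -0.9  0. ]
rotvec tool [-0.    -0.    -1.139] | shift cm after turn [51.51 41.54 -0.89] | now [ 59.28 -29.4   -0.88]
time_s: 1.3
eef_pos: [0.2407, -0.5222, 0.2413]
eef_rot: [-0.0, 0.706, 0.708, 0.0]
wrist_force: [0.0, -0.6, 0.5]
opening: 0.701
t 1.3 pos [ 0.2407 -0.5222  0.2413] q [-1.35  0.17  1.6   0.    1.37 -1.35] open 0.701 F [ 0.  -0.6  0.5]
rotvec tool [ 0.    -0.     0.003] | shift cm after turn [51.51 41.54  0.13] | now [51.39 41.69  0.13]
```

```bash

python3 -m inch '[{"delta_pos":[3.4,2.8,0],"rotation":[0,0,0]},{"delta_pos":[3.4,2.8,0],"rotation":[0,0,0]},{"delta_pos":[3.4,2.8,0],"rotation":[0,0,0]},{"delta_pos":[3.4,2.8,0],"rotation":[0,0,0]},{"delta_pos":[3.4,2.8,0],"rotation":[0,0,0]},{"delta_pos":[3.4,2.8,0],"rotation":[0,0,0]},{"delta_pos":[3.4,2.8,0],"rotation":[0,0,0]},{"delta_pos":[3.4,2.8,0],"rotation":[0,0,0]},{"delta_pos":[3.4,2.8,0],"rotation":[0,0,0]},{"delta_pos":[3.4,2.8,0],"rotation":[0,0,0]}]' 6
python3 to.py .656 -.007 .24 1.571
```

```text
time_s: 2.3
eef_pos: [0.5213, -0.1804, 0.2415]
eef_rot: [0.0, 0.708, 0.706, 0.0]
wrist_force: [0.1, -0.2, -0.3]
opening: 0.703
t 2.3 pos [ 0.5213 -0.1804  0.2415] q [-0.55  0.12  1.66 -0.    1.37 -0.55] open 0.703 F [ 0.1 -0.2 -0.3]
rotvec tool [ 0.     0.    -0.003] | shift cm after turn [17.33 13.47  0.15] | now [17.37 13.43  0.15]
```

```bash

python3 -m inch '[{"delta_pos":[3.5,2.7,0],"rotation":[0,0,0]},{"delta_pos":[3.5,2.7,0],"rotation":[0,0,0]},{"delta_pos":[3.5,2.7,0],"rotation":[0,0,0]},{"delta_pos":[3.5,2.7,0],"rotation":[0,0,0]},{"delta_pos":[3.4,2.6,0],"rotation":[0,0,0]},{"delta_pos":[0,0,0],"rotation":[0,0,0]},{"delta_pos":[0,0,0],"rotation":[0,0,0]}]' 6
python3 to.py .656 -.007 .24 1.571
python3 - <<'E'
from h import *
t=Cam("top"); s=Cam("side")
p=get_obs()["eef_pos"]
for c,n in((t,"t"),(s,"s")):
    im=c.im
    for q in (p,[.656,-.007,.129],[.656,-.007,.14]):
        u=c.proj(q)[0]; print(n,u.round(1)); cv2.circle(im,tuple(u.round().astype(int)),1,(0,0,255),-1)
t.crop(255,150,455,300,4,"pics/d1.png"); s.crop(240,130,400,280,4,"pics/d2.png")
E
```

```text
time_s: 3.0
eef_pos: [0.6542, -0.0068, 0.2407]
eef_rot: [-0.0, 0.707, 0.707, -0.0]
wrist_force: [0.2, -1.0, -0.7]
opening: 0.703
t 3.0 pos [ 0.6542 -0.0068  0.2407] q [-0.19  0.35  1.38 -0.    1.41 -0.19] open 0.703 F [ 0.2 -1.  -0.7]
rotvec tool [-0.001  0.     0.001] | shift cm after turn [-0.02  0.18  0.07] | now [-0.02  0.18  0.07]
t [339.2 199.2]
t [336.8 205.9]
t [337.  205.2]
s [300.5 183.5]
s [300.3 223.7]
s [300.2 219.9]
```

View pics/d1.png

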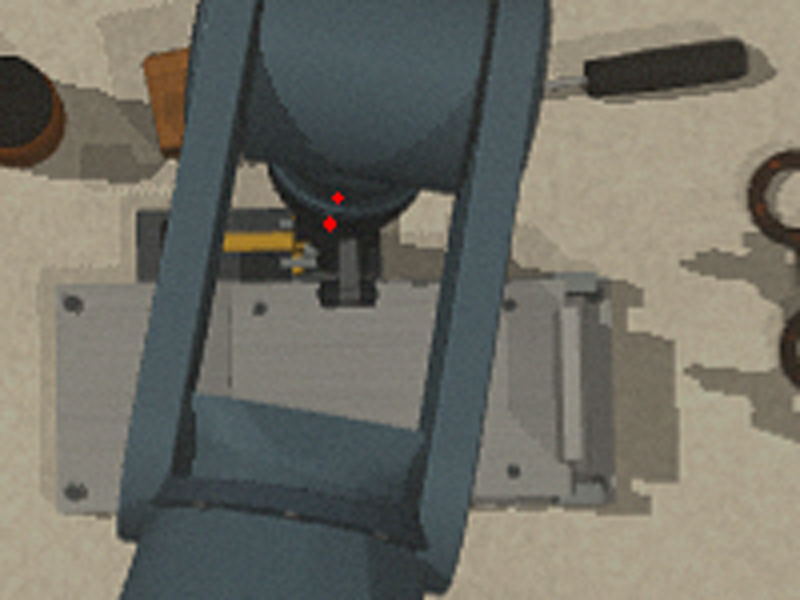

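View pics/d2.png

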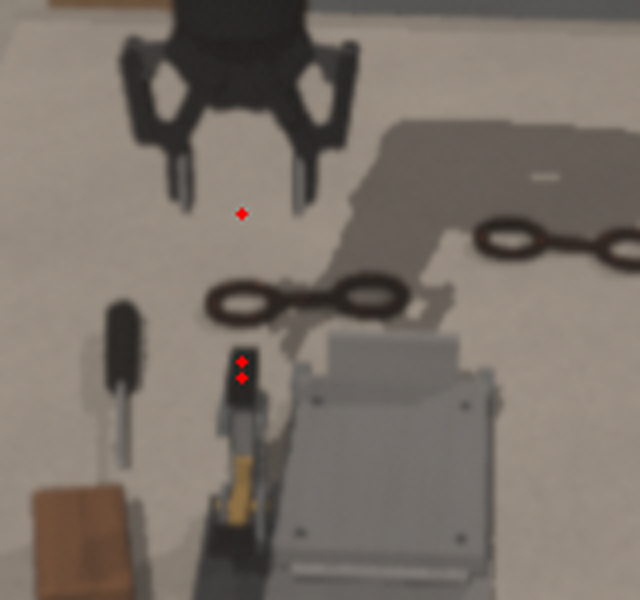

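The tool sits centred over the grip bar. In the side view, the projected bar centre falls on the black bar at (300,222). Descending now.

```bash

python3 -m inch '[{"delta_pos":[0,0.2,3],"rotation":[0,0,0]},{"delta_pos":[0,0,3],"rotation":[0,0,0]},{"delta_pos":[0,0,3],"rotation":[0,0,0]},{"delta_pos":[0,0,2.5],"rotation":[0,0,0]},{"delta_pos":[0,0,1],"rotation":[0,0,0]},{"delta_pos":[0,0,0],"rotation":[0,0,0]}]' 6
python3 -m inch '[{"delta_pos":[0,0,0],"rotation":[0,0,0]},{"delta_pos":[0,0,0],"rotation":[0,0,0]},{"delta_pos":[0,0,0],"rotation":[0,0,0]},{"delta_pos":[0,0,0],"rotation":[0,0,0]},{"delta_pos":[0,0,0],"rotation":[0,0,0]},{"delta_pos":[0,0,0],"rotation":[0,0,0]}]' 1
```

```text
time_s: 3.7
eef_pos: [0.6548, -0.0088, 0.1149]
eef_rot: [-0.001, 0.707, 0.707, -0.001]
wrist_force: [0.5, 0.0, -1.0]
opening: 0.704
time_s: 4.3
eef_pos: [0.6565, -0.0081, 0.1184]
eef_rot: [0.001, 0.707, 0.707, 0.0]
wrist_force: [-4.2, -0.9, 5.4]
opening: 0.196
```

```bash

python3 -m inch '[{"delta_pos":[0,0,-0.5],"rotation":[0,0,0]},{"delta_pos":[0,0,-0.5],"rotation":[0,0,0]},{"delta_pos":[0,0,-0.5],"rotation":[0,0,0]},{"delta_pos":[0,0,-0.5],"rotation":[0,0,0]},{"delta_pos":[0,0,-0.5],"rotation":[0,0,0]},{"delta_pos":[0,0,-0.5],"rotation":[0,0,0]},{"delta_pos":[0,0,-0.5],"rotation":[0,0,0]},{"delta_pos":[0,0,-0.4],"rotation":[0,0,0]},{"delta_pos":[0,0,-0.4],"rotation":[0,0,0]},{"delta_pos":[0,0,-0.3],"rotation":[0,0,0]}]' 
python3 -m inch '[{"delta_pos":[0,0,0],"rotation":[0,0,0]},{"delta_pos":[0,0,0],"rotation":[0,0,0]},{"delta_pos":[0,0,0],"rotation":[0,0,0]},{"delta_pos":[0,0,0],"rotation":[0,0,0]}]'
python3 - <<'E'
from h import *
s=Cam("side")
s.crop(240,150,400,300,4,"pics/e2.png")
E
```

```text
time_s: 5.3
eef_pos: [0.6557, -0.0079, 0.1555]
eef_rot: [-0.002, 0.707, 0.707, -0.001]
wrist_force: [19.8, -3.2, -46.8]
opening: 0.196
time_s: 5.7
eef_pos: [0.6558, -0.008, 0.1566]
eef_rot: [-0.001, 0.707, 0.707, -0.001]
wrist_force: [16.5, -3.1, -31.4]
opening: 0.196
```

View pics/e2.png

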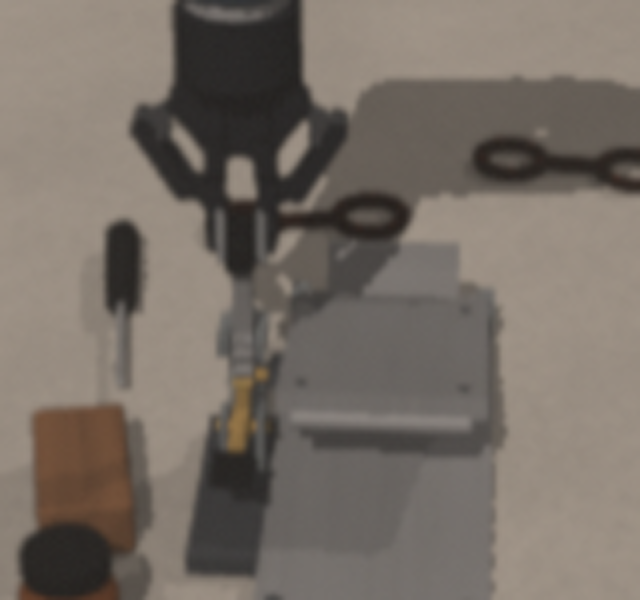

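```bash

python3 -m inch '[{"delta_pos":[0,0,-0.2],"rotation":[0,0,0]},{"delta_pos":[0,0,-0.1],"rotation":[0,0,0]},{"delta_pos":[0,0,-0.1],"rotation":[0,0,0]},{"delta_pos":[0,0,-0.1],"rotation":[0,0,0]},{"delta_pos":[0,0,0],"rotation":[0,0,0]},{"delta_pos":[0,0,0],"rotation":[0,0,0]},{"delta_pos":[0,0,0],"rotation":[0,0,0]},{"delta_pos":[0,0,0],"rotation":[0,0,0]},{"delta_pos":[0,0,0],"rotation":[0,0,0]},{"delta_pos":[0,0,0],"rotation":[0,0,0]}]' 
```

```text
time_s: 6.75
eef_pos: [0.656, -0.008, 0.1667]
eef_rot: [-0.0, 0.707, 0.707, -0.0]
wrist_force: [5.5, -2.1, -8.9]
opening: 0.188
```

```bash

python3 -m inch '[{"delta_pos":[0,0,0.1],"rotation":[0,0,0]},{"delta_pos":[0,0,0.1],"rotation":[0,0,0]},{"delta_pos":[0,0,0.1],"rotation":[0,0,0]},{"delta_pos":[0,0,0],"rotation":[0,0,0]},{"delta_pos":[0,0,0],"rotation":[0,0,0]},{"delta_pos":[0,0,0],"rotation":[0,0,0]}]' 
python3 -m inch '[{"delta_pos":[0,0,0],"rotation":[0,0,0]},{"delta_pos":[0,0,0],"rotation":[0,0,0]},{"delta_pos":[0,0,0],"rotation":[0,0,0]},{"delta_pos":[0,0,0],"rotation":[0,0,0]}]' 6
python3 - <<'E'
from h import *
s=Cam("side")
s.crop(240,150,400,300,4,"pics/e3.png")
E
```

```text
time_s: 7.35
eef_pos: [0.6562, -0.008, 0.1643]
eef_rot: [0.0, 0.707, 0.707, -0.0]
wrist_force: [2.9, -2.5, -5.8]
opening: 0.202
time_s: 7.75
eef_pos: [0.6564, -0.0075, 0.1649]
eef_rot: [0.0, 0.707, 0.708, 0.0]
wrist_force: [0.1, -0.4, -0.2]
opening: 0.702
```

View pics/e3.png

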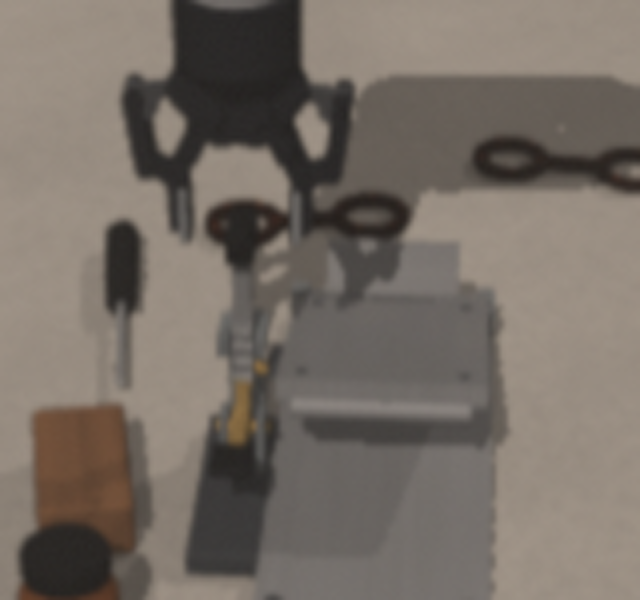

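```bash

python3 -m inch '[{"delta_pos":[0,0,-3],"rotation":[0,0,0]},{"delta_pos":[0,0,-3],"rotation":[0,0,0]},{"delta_pos":[0,0,0],"rotation":[0,0,0.15]},{"delta_pos":[0,0,0],"rotation":[0,0,0.15]},{"delta_pos":[0,0,0],"rotation":[0,0,0.15]},{"delta_pos":[0,0,0],"rotation":[0,0,0.15]},{"delta_pos":[0,0,0],"rotation":[0,0,0.15]},{"delta_pos":[0,0,0],"rotation":[0,0,0.15]},{"delta_pos":[0,0,0],"rotation":[0,0,0.15]},{"delta_pos":[0,0,0],"rotation":[0,0,0.15]}]' 
python3 -m inch '[{"delta_pos":[0,0,0],"rotation":[0,0,0.15]},{"delta_pos":[0,0,0],"rotation":[0,0,0.15]},{"delta_pos":[0,0,0],"rotation":[0,0,0.02]},{"delta_pos":[0,0,0],"rotation":[0,0,0]}]' 6.5
python3 to.py .467 .279 .12 0.049
python3 - <<'E'
from h import *
s=Cam("side")
print("gripbar top",[ (h,s.proj([.656,-.007,.140+h])[0].round(1)) for h in (.033,.044)])
for a in (.215,.29):
    e=22+206*np.sin(a)+18*np.cos(a); X=206*np.cos(a)-18*np.sin(a); e2=22+206*np.sin(a)+4*np.cos(a);X2=206*np.cos(a)-4*np.sin(a)
    u=s.proj([[.568+.065,-.157+X/1e3,e/1e3],[.568-.065,-.157+X/1e3,e/1e3],[.568+.065,-.157+X2/1e3,e2/1e3]]); print(a,u.round(1).tolist())
s.crop(240,150,400,300,4,"pics/e4.png")
E
```

```text
time_s: 8.8
eef_pos: [0.6562, -0.0077, 0.2244]
eef_rot: [-0.0, 0.983, 0.182, 0.0]
wrist_force: [-0.3, -0.1, -0.2]
opening: 0.704
time_s: 9.2
eef_pos: [0.6562, -0.0078, 0.2244]
eef_rot: [-0.0, 1.0, 0.027, 0.0]
wrist_force: [0.4, 0.1, 0.2]
opening: 0.763
t 9.2 pos [ 0.6562 -0.0078  0.2244] q [-0.19  0.36  1.39  0.    1.38  1.32] open 0.763 F [0.4 0.1 0.2]
rotvec tool [-0.    -0.     0.006] | shift cm after turn [-17.49 -29.57  10.44] | now [-17.32 -29.67  10.44]
gripbar top [(0.033, array([300. , 208.4])), (0.044, array([299.9, 204.5]))]
0.215 [[308.3, 250.1], [361.6, 252.0], [308.3, 255.4]]
0.29 [[308.4, 244.0], [361.9, 245.9], [308.4, 249.5]]
```

View pics/e4.png

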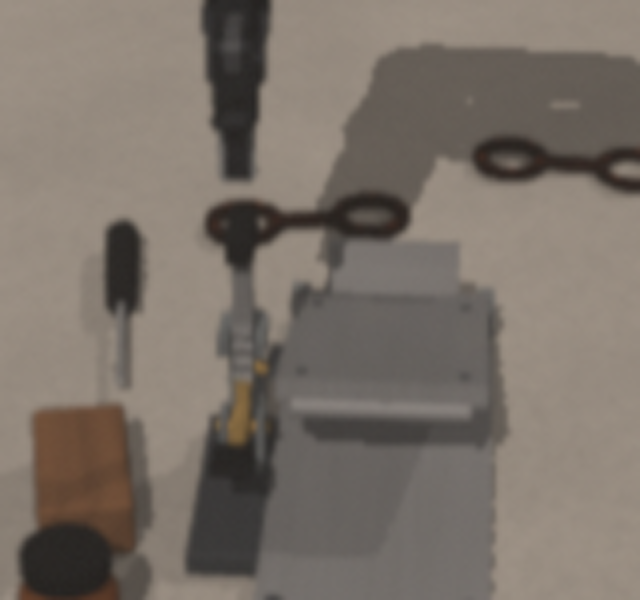

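```bash

python3 - <<'E'
from h import *
s=Cam("side")
for a in (0,.142,.215,.29):
    for d in (18,4):
        e=22+206*np.sin(a)+d*np.cos(a); X=206*np.cos(a)-d*np.sin(a)
        print(a,d,s.proj([.568,-.157+X/1e3,e/1e3])[0].round(1))
    print('fence top',s.proj([.568,-.157+(14*np.cos(a)-54*np.sin(a))/1e3,(22+14*np.sin(a)+54*np.cos(a))/1e3])[0].round(1))
g=cv2.cvtColor(s.im,cv2.COLOR_BGR2GRAY)
print(list(enumerate(g[240:266,330:342].mean(1).round().astype(int),240)))
print(list(enumerate(g[204:230,330:342].mean(1).round().astype(int),204)))
i=cv2.cvtColor(cv2.imread("pics/side0.png"),cv2.COLOR_BGR2GRAY)
print(list(enumerate(i[258:285,330:342].mean(1).round().astype(int),258)))
E
```

```text
0 18 [334.6 267.5]
0 4 [334.5 272. ]
fence top [337.7 214.1]
0.142 18 [334.8 256.9]
0.142 4 [334.7 261.9]
fence top [337.8 212.2]
0.215 18 [334.9 251.1]
0.215 4 [334.8 256.3]
fence top [337.8 211.3]
0.29 18 [335.1 244.9]
0.29 4 [335.  250.4]
fence top [337.9 210.5]
[(240, np.int64(98)), (241, np.int64(98)), (242, np.int64(98)), (243, np.int64(98)), (244, np.int64(99)), (245, np.int64(101)), (246, np.int64(105)), (247, np.int64(106)), (248, np.int64(106)), (249, np.int64(109)), (250, np.int64(118)), (251, np.int64(127)), (252, np.int64(124)), (253, np.int64(109)), (254, np.int64(88)), (255, np.int64(72)), (256, np.int64(66)), (257, np.int64(66)), (258, np.int64(66)), (259, np.int64(66)), (260, np.int64(72)), (261, np.int64(87)), (262, np.int64(97)), (263, np.int64(100)), (264, np.int64(100)), (265, np.int64(100))]
[(204, np.int64(70)), (205, np.int64(63)), (206, np.int64(53)), (207, np.int64(49)), (208, np.int64(62)), (209, np.int64(85)), (210, np.int64(105)), (211, np.int64(114)), (212, np.int64(116)), (213, np.int64(116)), (214, np.int64(117)), (215, np.int64(118)), (216, np.int64(1
[... 179 characters left out ...]
, (225, np.int64(96)), (226, np.int64(99)), (227, np.int64(100)), (228, np.int64(100)), (229, np.int64(100))]
[(258, np.int64(113)), (259, np.int64(113)), (260, np.int64(113)), (261, np.int64(113)), (262, np.int64(113)), (263, np.int64(113)), (264, np.int64(113)), (265, np.int64(112)), (266, np.int64(112)), (267, np.int64(108)), (268, np.int64(103)), (269, np.int64(99)), (270, np.int64(99)), (271, np.int64(108)), (272, np.int64(119)), (273, np.int64(119)), (274, np.int64(107)), (275, np.int64(98)), (276, np.int64(98)), (277, np.int64(101)), (278, np.int64(102)), (279, np.int64(102)), (280, np.int64(104)), (281, np.int64(108)), (282, np.int64(112)), (283, np.int64(113)), (284, np.int64(113))]
```

The plate's top edge moved from row 268 to row 245.5. The prediction for 0.29 rad is 244.9, so the pawl holds at the 0.044 tooth. Now block A.

```bash

python3 -m inch '[{"delta_pos":[-2.2,-3.7,0],"rotation":[0,0,0]},{"delta_pos":[-2.2,-3.7,0],"rotation":[0,0,0]},{"delta_pos":[-2.2,-3.7,0],"rotation":[0,0,0]},{"delta_pos":[-2.2,-3.7,0],"rotation":[0,0,0]},{"delta_pos":[-2.2,-3.7,0],"rotation":[0,0,0]},{"delta_pos":[-2.2,-3.7,2],"rotation":[0,0,0]},{"delta_pos":[-2.2,-3.7,4],"rotation":[0,0,0]},{"delta_pos":[-2,-3.7,4],"rotation":[0,0,0]},{"delta_pos":[0,0,0],"rotation":[0,0,0]}]' 6.5
python3 to.py .467 .279 .004 0.049
python3 - <<'E'
from h import *
t=Cam("top"); s=Cam("side")
t.crop(90,200,250,350,4,"pics/f1.png"); s.crop(320,280,480,430,4,"pics/f2.png")
E
```

```text
time_s: 10.2
eef_pos: [0.4675, 0.2705, 0.1308]
eef_rot: [0.001, 1.0, 0.029, -0.005]
wrist_force: [-0.7, -1.3, -0.2]
opening: 0.758
t 10.2 pos [0.4675 0.2705 0.1308] q [0.3  0.22 1.77 0.   1.15 1.82] open 0.758 F [-0.7 -1.3 -0.2]
rotvec tool [0.001 0.01  0.009] | shift cm after turn [-0.   -0.85 12.68] | now [ 0.13 -0.87 12.68]
```

View pics/f2.png

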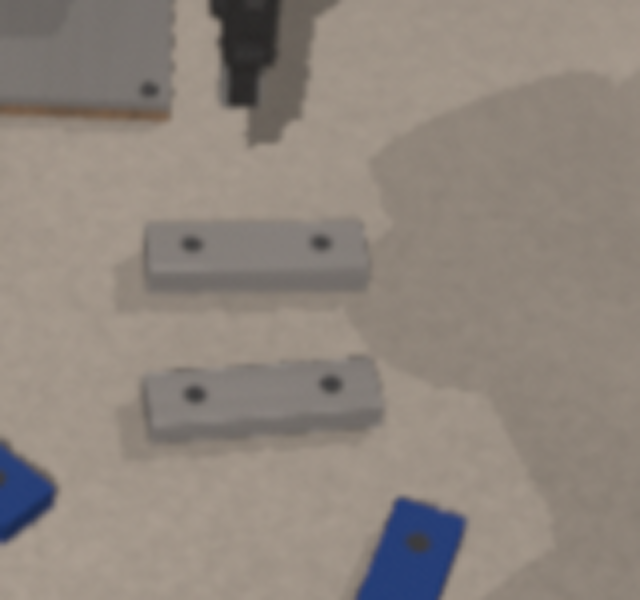

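```bash

python3 -m inch '[{"delta_pos":[0,0,3],"rotation":[0,0,0]},{"delta_pos":[0,0,3],"rotation":[0,0,0]},{"delta_pos":[0,0,2],"rotation":[0,0,0]},{"delta_pos":[0,0,0],"rotation":[0,0,0]},{"delta_pos":[0,0,0],"rotation":[0,0,0]}]' 6.5
python3 to.py .467 .278 .004 0.049
```

```text
time_s: 10.8
eef_pos: [0.4754, 0.268, 0.0572]
eef_rot: [-0.0, 1.0, 0.026, 0.001]
wrist_force: [-0.1, -0.7, 0.1]
opening: 0.759
t 10.8 pos [0.4754 0.268  0.0572] q [ 0.3   0.34  1.8  -0.    1.    1.82] open 0.759 F [-0.1 -0.7  0.1]
rotvec tool [-0.    -0.002  0.002] | shift cm after turn [-0.79 -1.04  5.32] | now [-0.8  -1.04  5.32]
```

```bash

python3 -m inch '[{"delta_pos":[-0.8,-1.0,0],"rotation":[0,0,0]},{"delta_pos":[0,0,2],"rotation":[0,0,0]},{"delta_pos":[0,0,2],"rotation":[0,0,0]},{"delta_pos":[0,0,1.2],"rotation":[0,0,0]},{"delta_pos":[0,0,0],"rotation":[0,0,0]},{"delta_pos":[0,0,0],"rotation":[0,0,0]}]' 6.5
python3 to.py .467 .278 .004 0.049
python3 -m inch '[{"delta_pos":[0,0,0],"rotation":[0,0,0]},{"delta_pos":[0,0,0],"rotation":[0,0,0]},{"delta_pos":[0,0,0],"rotation":[0,0,0]},{"delta_pos":[0,0,0],"rotation":[0,0,0]},{"delta_pos":[0,0,0],"rotation":[0,0,0]}]' 2.5
python3 to.py .467 .278 .004 0.049

```

```text
time_s: 11.4
eef_pos: [0.4657, 0.2785, 0.0047]
eef_rot: [-0.0, 1.0, 0.026, 0.001]
wrist_force: [-0.1, -0.3, 0.2]
opening: 0.768
t 11.4 pos [0.4657 0.2785 0.0047] q [0.32 0.43 1.82 0.   0.89 1.84] open 0.768 F [-0.1 -0.3  0.2]
rotvec tool [-0.    -0.001  0.003] | shift cm after turn [0.13 0.05 0.07] | now [0.13 0.05 0.07]
time_s: 11.9
eef_pos: [0.4663, 0.2787, 0.0053]
eef_rot: [-0.001, 1.0, 0.026, 0.001]
wrist_force: [-0.8, 1.6, 6.0]
opening: 0.4
t 11.9 pos [0.4663 0.2787 0.0053] q [0.32 0.43 1.82 0.   0.89 1.84] open 0.4 F [-0.8  1.6  6. ]
rotvec tool [-0.001 -0.002  0.003] | shift cm after turn [0.06 0.07 0.13] | now [0.06 0.07 0.13]
```

```bash

python3 -m inch '[{"delta_pos":[0,0,-3],"rotation":[0,0,0]},{"delta_pos":[0,0,-3],"rotation":[0,0,0]},{"delta_pos":[0,0,-3],"rotation":[0,0,-0.15]},{"delta_pos":[0,0,0],"rotation":[0,0,-0.15]},{"delta_pos":[0,0,0],"rotation":[0,0,-0.15]},{"delta_pos":[0,0,0],"rotation":[0,0,-0.15]},{"delta_pos":[0,0,0],"rotation":[0,0,-0.15]},{"delta_pos":[0,0,0],"rotation":[0,0,-0.15]},{"delta_pos":[0,0,0],"rotation":[0,0,-0.15]},{"delta_pos":[0,0,0],"rotation":[0,0,-0.15]}]'
python3 -m inch '[{"delta_pos":[0,0,0],"rotation":[0,0,-0.15]},{"delta_pos":[0,0,0],"rotation":[0,0,-0.15]},{"delta_pos":[0,0,0],"rotation":[0,0,-0.02]},{"delta_pos":[0,0,0],"rotation":[0,0,0]}]'
python3 to.py .568 .147 .08 1.571
python3 - <<'E'
from h import *
t=Cam("top"); s=Cam("side")
t.crop(150,180,350,330,4,"pics/g1.png"); s.crop(280,230,480,380,4,"pics/g2.png")
E
```

```text
time_s: 12.9
eef_pos: [0.4648, 0.2779, 0.0937]
eef_rot: [-0.0, 0.809, 0.588, -0.0]
wrist_force: [-0.9, 0.2, -3.1]
opening: 0.404
time_s: 13.3
eef_pos: [0.465, 0.2779, 0.0938]
eef_rot: [-0.0, 0.708, 0.706, -0.0]
wrist_force: [-0.3, 0.4, -1.7]
opening: 0.4
t 13.3 pos [0.465  0.2779 0.0938] q [ 0.32  0.27  1.8  -0.    1.07  0.32] open 0.4 F [-0.3  0.4 -1.7]
rotvec tool [-0.     0.    -0.002] | shift cm after turn [-13.1   10.3    1.38] | now [-13.07  10.33   1.38]
```

View pics/g2.png

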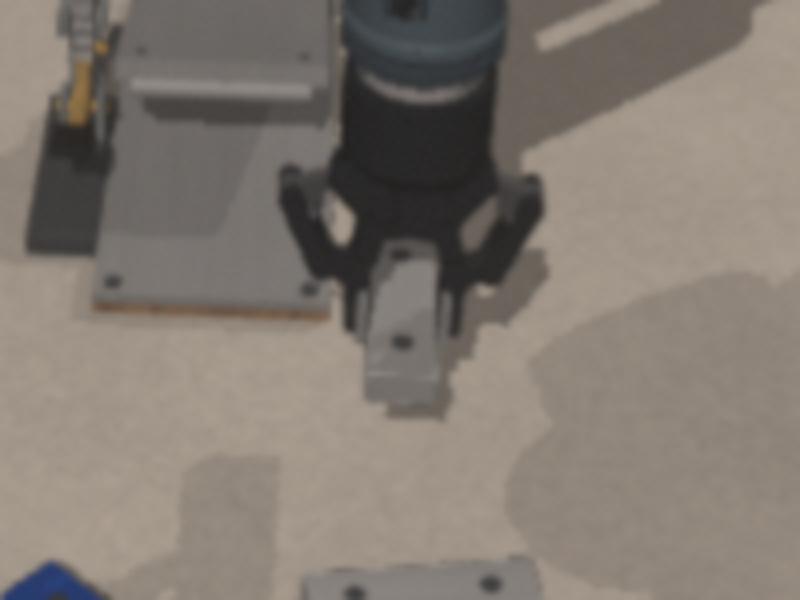

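Block A is held level in the jaws. Moving it over the step.

```bash

python3 -m inch '[{"delta_pos":[-2,1.7,0],"rotation":[0,0,0]},{"delta_pos":[-2.5,2,0],"rotation":[0,0,0]},{"delta_pos":[-2.5,2,0],"rotation":[0,0,0]},{"delta_pos":[-2.5,2,0],"rotation":[0,0,0]},{"delta_pos":[-2.5,2,0.5],"rotation":[0,0,0]},{"delta_pos":[-1.1,0.6,1],"rotation":[0,0,0]},{"delta_pos":[0,0,0],"rotation":[0,0,0]},{"delta_pos":[0,0,0],"rotation":[0,0,0]}]'
python3 to.py .568 .147 .025 1.571
```

```text
time_s: 14.2
eef_pos: [0.5671, 0.1475, 0.0779]
eef_rot: [-0.001, 0.707, 0.707, -0.001]
wrist_force: [-0.2, 0.7, -2.6]
opening: 0.407
t 14.2 pos [0.5671 0.1475 0.0779] q [0.05 0.39 1.69 0.   1.07 0.05] open 0.407 F [-0.2  0.7 -2.6]
rotvec tool [-0.002 -0.    -0.001] | shift cm after turn [-0.05  0.09  5.29] | now [-0.05  0.11  5.29]
```

```bash

python3 -m inch '[{"delta_pos":[0,0.1,2.5],"rotation":[0,0,0]},{"delta_pos":[0,0,2.5],"rotation":[0,0,0]},{"delta_pos":[0,0,0.3],"rotation":[0,0,0]},{"delta_pos":[-1,0,0],"rotation":[0,0,0]},{"delta_pos":[-2,0,0],"rotation":[0,0,0]},{"delta_pos":[-1.5,0,0],"rotation":[0,0,0]},{"delta_pos":[-0.5,0,0],"rotation":[0,0,0]},{"delta_pos":[0,0,0],"rotation":[0,0,0]}]'
python3 to.py .568 .097 .019 1.571
python3 - <<'E'
from h import *
t=Cam("top"); s=Cam("side")
t.crop(255,180,415,300,5,"pics/h1.png"); s.crop(280,200,400,320,5,"pics/h2.png")
E
```

```text
time_s: 15.0
eef_pos: [0.57, 0.0963, 0.0267]
eef_rot: [0.0, 0.707, 0.707, 0.001]
wrist_force: [0.1, -0.4, -2.4]
opening: 0.403
t 15.0 pos [0.57   0.0963 0.0267] q [-0.04  0.45  1.72  0.    0.97 -0.04] open 0.403 F [ 0.1 -0.4 -2.4]
rotvec tool [ 0.001 -0.    -0.001] | shift cm after turn [ 0.07 -0.2   0.77] | now [ 0.07 -0.2   0.77]
```

View pics/h2.png

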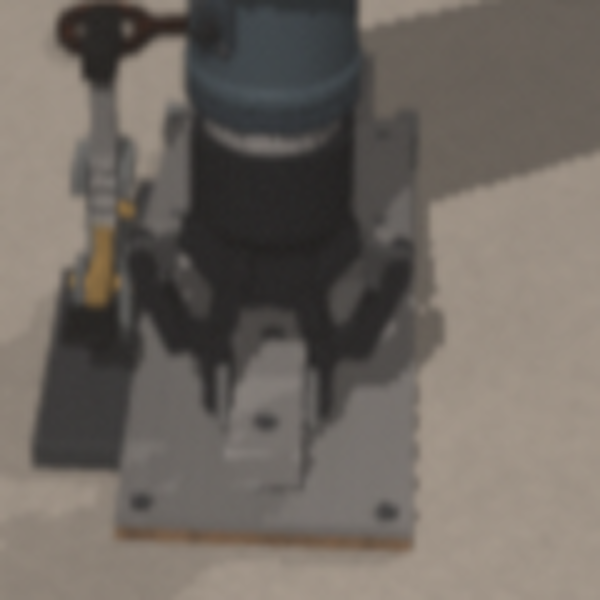

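View pics/h1.png

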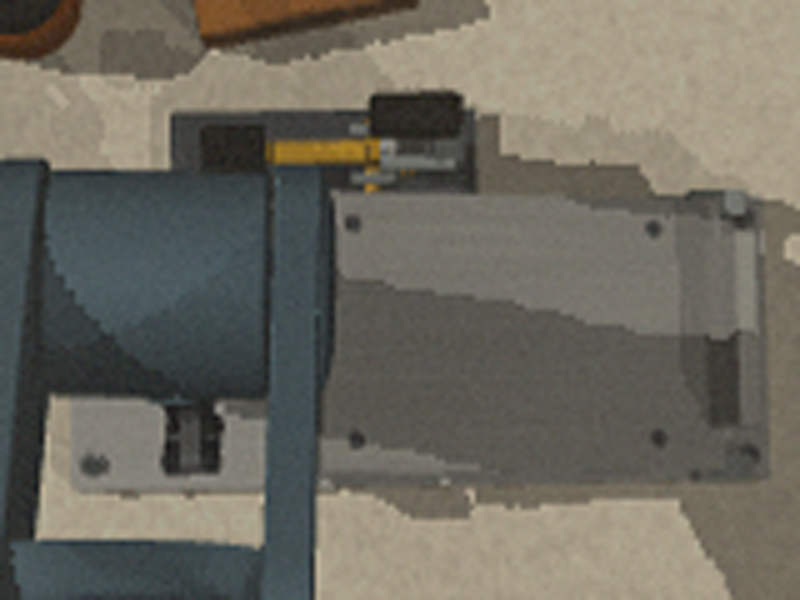

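```bash

python3 -m inch '[{"delta_pos":[0,-0.2,0.4],"rotation":[0,0,0]},{"delta_pos":[0,0,0.2],"rotation":[0,0,0]},{"delta_pos":[0,0,0.1],"rotation":[0,0,0]},{"delta_pos":[0,0,0.1],"rotation":[0,0,0]},{"delta_pos":[0,0,0],"rotation":[0,0,0]},{"delta_pos":[0,0,0],"rotation":[0,0,0]}]'
python3 to.py .568 .097 .019 1.571
```

```text
time_s: 15.7
eef_pos: [0.5667, 0.0977, 0.0193]
eef_rot: [-0.001, 0.706, 0.708, -0.001]
wrist_force: [-8.6, 0.7, 15.9]
opening: 0.401
t 15.7 pos [0.5667 0.0977 0.0193] q [-0.04  0.46  1.73 -0.    0.95 -0.04] open 0.401 F [-8.6  0.7 15.9]
rotvec tool [-0.002  0.     0.002] | shift cm after turn [-0.07  0.13  0.03] | now [-0.07  0.13  0.03]
```

```bash

python3 -m inch '[{"delta_pos":[0,0,-0.1],"rotation":[0,0,0]},{"delta_pos":[0,0,0],"rotation":[0,0,0]},{"delta_pos":[0,0,0],"rotation":[0,0,0]},{"delta_pos":[0,0,0],"rotation":[0,0,0]}]' 6
python3 -m inch '[{"delta_pos":[0.5,0,-1],"rotation":[0,0,0]},{"delta_pos":[3,0,-2],"rotation":[0,0,0]},{"delta_pos":[4,0,-2],"rotation":[0,0,0]},{"delta_pos":[4,0,-2],"rotation":[0,0,0]},{"delta_pos":[4,-1,-2],"rotation":[0,0,0.15]},{"delta_pos":[3,-3,0],"rotation":[0,0,0.15]},{"delta_pos":[3,-3,0],"rotation":[0,0,0.15]},{"delta_pos":[2,-3,0],"rotation":[0,0,0.15]},{"delta_pos":[0,-1,0],"rotation":[0,0,0.15]},{"delta_pos":[0,0,0],"rotation":[0,0,0.15]}]' 6.5
python3 to.py .4665 .381 .1 0.145
python3 - <<'E'
from h import *
t=Cam("top"); s=Cam("side")
t.crop(90,180,290,330,4,"pics/i1.png"); s.crop(280,200,480,350,4,"pics/i2.png")
E
```

```text
time_s: 16.1
eef_pos: [0.5673, 0.0972, 0.0186]
eef_rot: [-0.0, 0.707, 0.707, -0.0]
wrist_force: [0.2, 0.5, 0.1]
opening: 0.702
time_s: 17.1
eef_pos: [0.4837, 0.3624, 0.1094]
eef_rot: [-0.0, 0.944, 0.329, -0.0]
wrist_force: [0.6, -0.6, -0.9]
opening: 0.761
t 17.1 pos [0.4837 0.3624 0.1094] q [0.45 0.38 1.63 0.   1.14 1.35] open 0.761 F [ 0.6 -0.6 -0.9]
rotvec tool [-0.     0.     0.524] | shift cm after turn [-1.43 -2.08  0.94] | now [-0.2  -2.52  0.94]
```

View pics/i1.png

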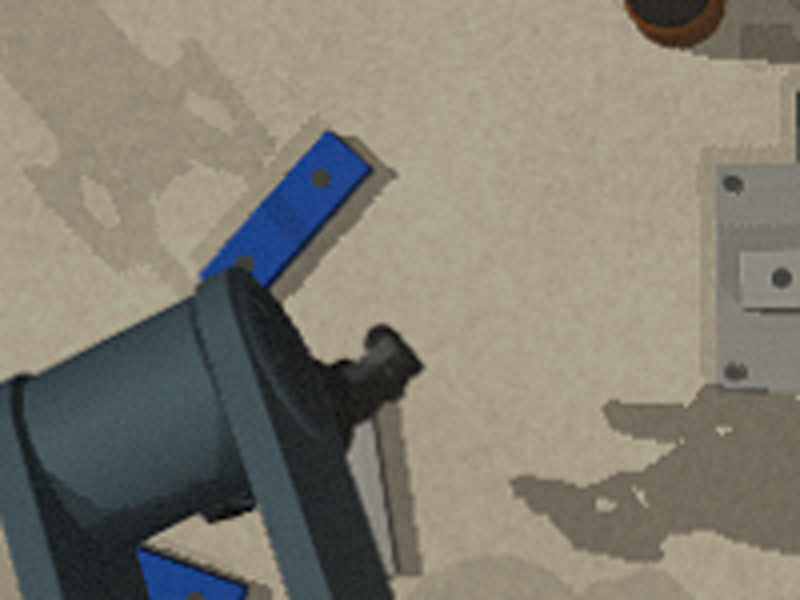

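View pics/i2.png

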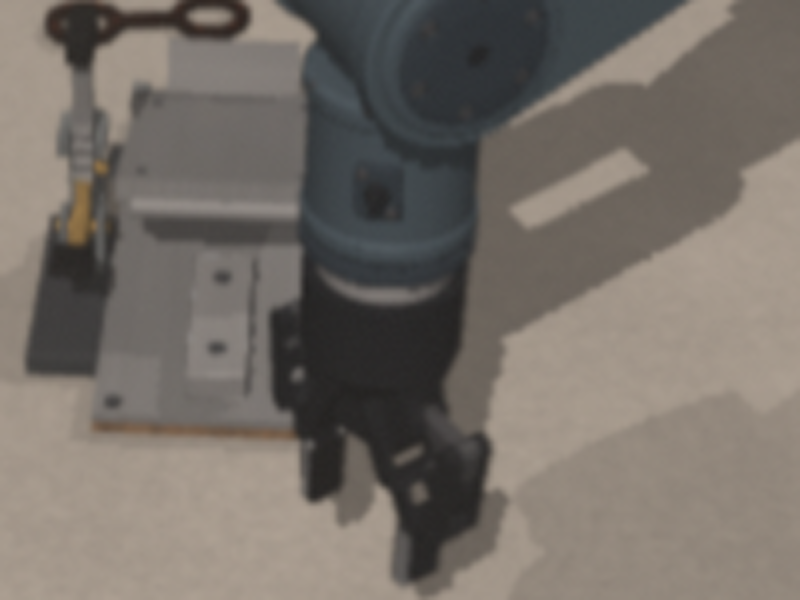

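```bash

python3 -m inch '[{"delta_pos":[0,0,0],"rotation":[0,0,0.15]},{"delta_pos":[0,0,0],"rotation":[0,0,0.15]},{"delta_pos":[0,0,0],"rotation":[0,0,0.15]},{"delta_pos":[0,0,0],"rotation":[0,0,0.07]},{"delta_pos":[-1.4,-2.1,2],"rotation":[0,0,0]},{"delta_pos":[0,0,2],"rotation":[0,0,0]},{"delta_pos":[0,0,0],"rotation":[0,0,0]},{"delta_pos":[0,0,0],"rotation":[0,0,0]}]' 6.5
python3 to.py .4665 .381 .003 0.145
python3 - <<'E'
from h import *
t=Cam("top"); s=Cam("side")
t.crop(255,180,415,300,5,"pics/j1.png"); s.crop(280,200,400,320,5,"pics/j2.png")
for c in (t,s): print(c.proj([[.568+dx,-.157+x/1e3,.034] for x in (180,300) for dx in (-.018,.018)]).round(1).tolist())
E
```

```text
time_s: 18.0
eef_pos: [0.4688, 0.3787, 0.0691]
eef_rot: [0.0, 0.997, 0.077, -0.0]
wrist_force: [1.1, -0.5, -0.1]
opening: 0.758
t 18.0 pos [0.4688 0.3787 0.0691] q [ 0.48  0.43  1.65 -0.    1.07  1.9 ] open 0.758 F [ 1.1 -0.5 -0.1]
rotvec tool [0.    0.    0.009] | shift cm after turn [-0.19 -0.26  6.61] | now [-0.19 -0.27  6.61]
[[324.1, 255.5], [323.8, 240.6], [274.2, 256.5], [273.9, 241.6]]
[[342.1, 263.4], [327.8, 262.9], [340.5, 293.9], [325.2, 293.3]]
```

View pics/j1.png

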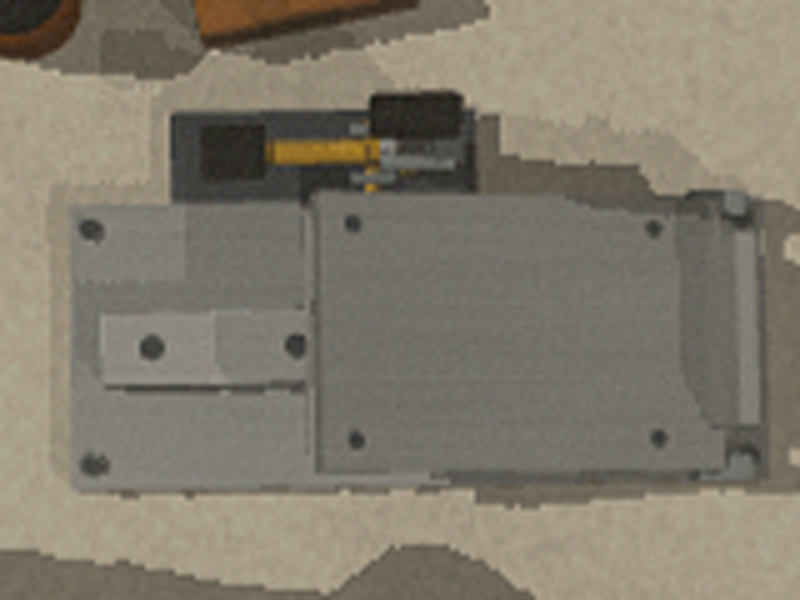

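View pics/j2.png

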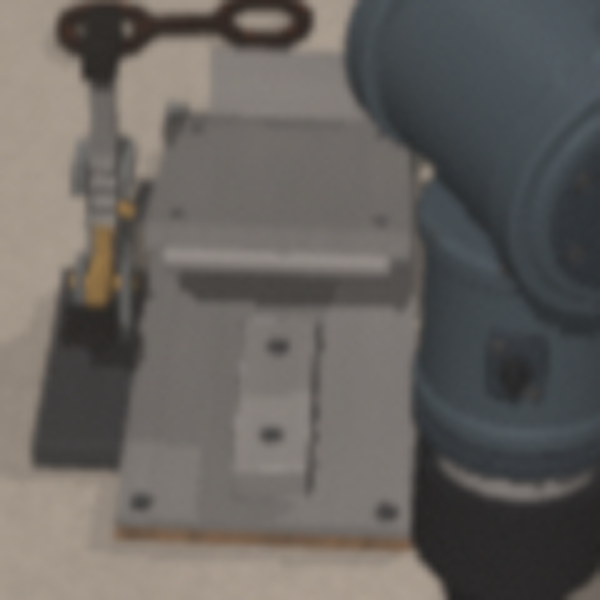

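Block A lies in line on the step, with its free end at (275,250) in the top view. That puts its centre at about fixture x = 236–239 mm. Now block B.

```bash

python3 -m inch '[{"delta_pos":[-0.2,-0.3,0],"rotation":[0,0,0]},{"delta_pos":[0,0,2.5],"rotation":[0,0,0]},{"delta_pos":[0,0,2.5],"rotation":[0,0,0]},{"delta_pos":[0,0,1.6],"rotation":[0,0,0]},{"delta_pos":[0,0,0],"rotation":[0,0,0]},{"delta_pos":[0,0,0],"rotation":[0,0,0]}]' 6.5
python3 to.py .4665 .381 .003 0.145
python3 -m inch '[{"delta_pos":[0,0,0],"rotation":[0,0,0]},{"delta_pos":[0,0,0],"rotation":[0,0,0]},{"delta_pos":[0,0,0],"rotation":[0,0,0]},{"delta_pos":[0,0,0],"rotation":[0,0,0]},{"delta_pos":[0,0,0],"rotation":[0,0,0]}]' 2.5
python3 to.py .4665 .381 .003 0.145
```

```text
time_s: 18.7
eef_pos: [0.4664, 0.3818, 0.0033]
eef_rot: [-0.0, 0.997, 0.076, 0.0]
wrist_force: [1.2, -0.5, 1.0]
opening: 0.76
t 18.7 pos [0.4664 0.3818 0.0033] q [0.49 0.53 1.66 0.   0.95 1.91] open 0.76 F [ 1.2 -0.5  1. ]
rotvec tool [-0.    -0.     0.007] | shift cm after turn [-0.    0.08  0.03] | now [-0.01  0.08  0.03]
time_s: 19.2
eef_pos: [0.4675, 0.3825, 0.0048]
eef_rot: [-0.001, 0.997, 0.076, 0.002]
wrist_force: [-1.4, 0.3, 5.8]
opening: 0.4
t 19.2 pos [0.4675 0.3825 0.0048] q [0.49 0.53 1.66 0.   0.95 1.91] open 0.4 F [-1.4  0.3  5.8]
rotvec tool [-0.001 -0.003  0.007] | shift cm after turn [-0.12  0.14  0.18] | now [-0.12  0.14  0.18]
```

```bash

python3 -m inch '[{"delta_pos":[0,0,-3],"rotation":[0,0,0]},{"delta_pos":[0,0,-4],"rotation":[0,0,0]},{"delta_pos":[0,0,-4],"rotation":[0,0,-0.15]},{"delta_pos":[0,0,0],"rotation":[0,0,-0.15]},{"delta_pos":[0,0,0],"rotation":[0,0,-0.15]},{"delta_pos":[0,0,0],"rotation":[0,0,-0.15]},{"delta_pos":[0,0,0],"rotation":[0,0,-0.15]},{"delta_pos":[0,0,0],"rotation":[0,0,-0.15]},{"delta_pos":[0,0,0],"rotation":[0,0,-0.15]},{"delta_pos":[0,0,0],"rotation":[0,0,-0.15]}]'
python3 -m inch '[{"delta_pos":[0,0,0],"rotation":[0,0,-0.15]},{"delta_pos":[0,0,0],"rotation":[0,0,-0.07]},{"delta_pos":[0,0,0],"rotation":[0,0,0]}]'
python3 to.py .5675 .155 .1 1.571
```

```text
time_s: 20.2
eef_pos: [0.4659, 0.3814, 0.1129]
eef_rot: [0.0, 0.778, 0.628, -0.0]
wrist_force: [-0.2, 0.5, -2.5]
opening: 0.403
time_s: 20.5
eef_pos: [0.466, 0.3815, 0.1129]
eef_rot: [0.0, 0.706, 0.708, -0.0]
wrist_force: [-0.2, -1.5, -2.5]
opening: 0.403
t 20.5 pos [0.466  0.3815 0.1129] q [ 0.49  0.37  1.63 -0.    1.14  0.49] open 0.403 F [-0.2 -1.5 -2.5]
rotvec tool [-0.     0.     0.002] | shift cm after turn [-22.65  10.15   1.29] | now [-22.67  10.11   1.29]
```

```bash

python3 -m inch '[{"delta_pos":[-2.3,1,0],"rotation":[0,0,0]},{"delta_pos":[-3.2,1.4,0],"rotation":[0,0,0]},{"delta_pos":[-3.2,1.4,0],"rotation":[0,0,0]},{"delta_pos":[-3.2,1.4,0],"rotation":[0,0,0]},{"delta_pos":[-3.2,1.4,0],"rotation":[0,0,0]},{"delta_pos":[-3.2,1.4,0],"rotation":[0,0,0]},{"delta_pos":[-3.2,1.4,0.5],"rotation":[0,0,0]},{"delta_pos":[-1.1,0.8,0.8],"rotation":[0,0,0]},{"delta_pos":[0,0,0],"rotation":[0,0,0]},{"delta_pos":[0,0,0],"rotation":[0,0,0]}]'
python3 to.py .5675 .155 .045 1.571
python3 - <<'E'
from h import *
s=Cam("side")
s.crop(280,200,480,350,4,"pics/k2.png")
E
```

```text
time_s: 21.5
eef_pos: [0.5678, 0.1562, 0.0993]
eef_rot: [-0.001, 0.707, 0.707, -0.0]
wrist_force: [-0.2, 0.4, -1.5]
opening: 0.402
t 21.5 pos [0.5678 0.1562 0.0993] q [0.07 0.36 1.67 0.   1.11 0.07] open 0.402 F [-0.2  0.4 -1.5]
rotvec tool [-0.001 -0.    -0.   ] | shift cm after turn [-0.12 -0.03  5.43] | now [-0.12 -0.02  5.43]
```

View pics/k2.png

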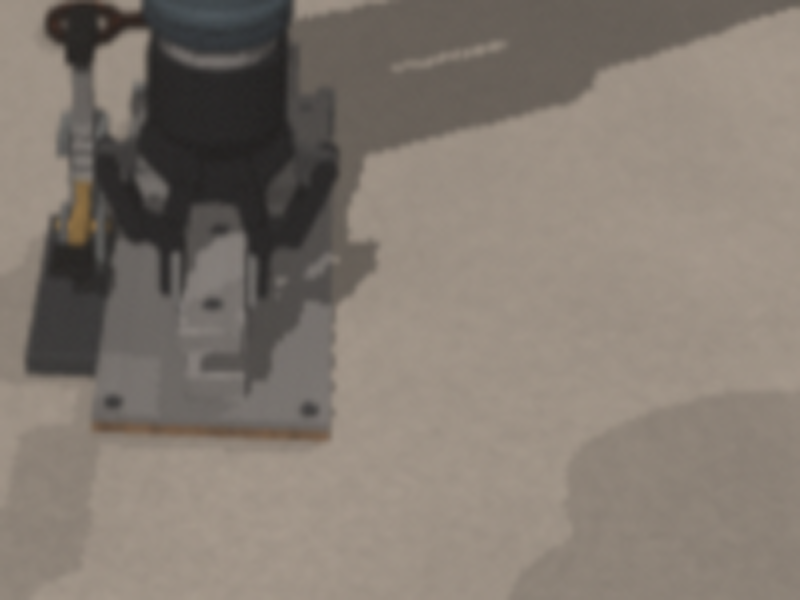

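```bash

python3 -m inch '[{"delta_pos":[0,0,2],"rotation":[0,0,0]},{"delta_pos":[0,0,2.4],"rotation":[0,0,0]},{"delta_pos":[0,0,1],"rotation":[0,0,0]},{"delta_pos":[0,0,0],"rotation":[0,0,0]},{"delta_pos":[-1.5,0,0],"rotation":[0,0,0]},{"delta_pos":[-2,0,0],"rotation":[0,0,0]},{"delta_pos":[-1.5,0,0],"rotation":[0,0,0]},{"delta_pos":[-0.8,0,0],"rotation":[0,0,0]},{"delta_pos":[0,0,0],"rotation":[0,0,0]},{"delta_pos":[0,0,0],"rotation":[0,0,0]}]'
python3 to.py .5675 .097 .039 1.571
python3 - <<'E'
from h import *
s=Cam("side")
s.crop(280,200,400,320,5,"pics/l2.png")
E
```

```text
time_s: 22.55
eef_pos: [0.5688, 0.0977, 0.0462]
eef_rot: [0.0, 0.707, 0.707, 0.0]
wrist_force: [1.0, -0.2, -2.8]
opening: 0.402
t 22.55 pos [0.5688 0.0977 0.0462] q [-0.04  0.42  1.72  0.    1.   -0.04] open 0.402 F [ 1.  -0.2 -2.8]
rotvec tool [ 0.001 -0.     0.   ] | shift cm after turn [-0.07 -0.13  0.72] | now [-0.07 -0.13  0.72]
```

View pics/l2.png

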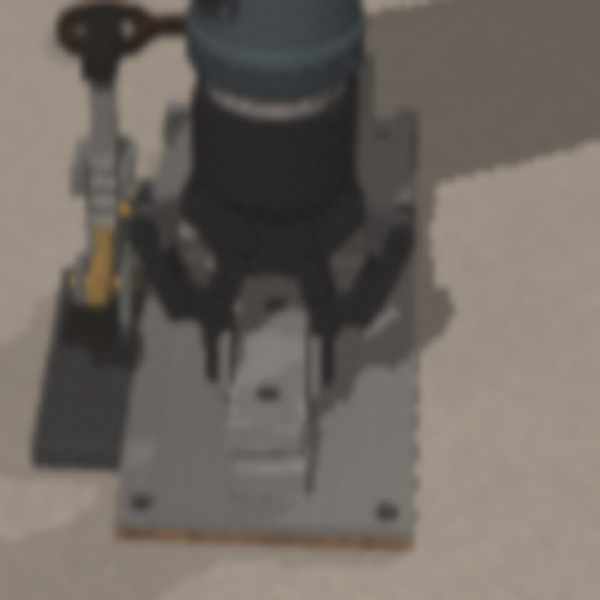

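```bash

python3 -m inch '[{"delta_pos":[0,-0.1,0.3],"rotation":[0,0,0]},{"delta_pos":[0,0,0.2],"rotation":[0,0,0]},{"delta_pos":[0,0,0.1],"rotation":[0,0,0]},{"delta_pos":[0,0,0],"rotation":[0,0,0]},{"delta_pos":[0,0,0],"rotation":[0,0,0]}]'
python3 to.py .5675 .097 .039 1.571
```

```text
time_s: 23.1
eef_pos: [0.5675, 0.0979, 0.0397]
eef_rot: [-0.0, 0.706, 0.708, -0.0]
wrist_force: [-0.1, -0.0, -0.9]
opening: 0.399
t 23.1 pos [0.5675 0.0979 0.0397] q [-0.04  0.43  1.73  0.    0.99 -0.04] open 0.399 F [-0.1 -0.  -0.9]
rotvec tool [-0.    -0.     0.002] | shift cm after turn [-0.09 -0.    0.07] | now [-0.09 -0.    0.07]
```

```bash

python3 -m inch '[{"delta_pos":[-0.1,0,0.1],"rotation":[0,0,0]},{"delta_pos":[0,0,0],"rotation":[0,0,0]},{"delta_pos":[0,0,0],"rotation":[0,0,0]}]'
python3 -m inch '[{"delta_pos":[0,0,0],"rotation":[0,0,0]},{"delta_pos":[0,0,0],"rotation":[0,0,0]},{"delta_pos":[0,0,0],"rotation":[0,0,0]},{"delta_pos":[0,0,0],"rotation":[0,0,0]}]' 6
```

```text
time_s: 23.4
eef_pos: [0.5677, 0.0967, 0.0389]
eef_rot: [0.0, 0.707, 0.708, 0.0]
wrist_force: [0.6, 0.7, -0.8]
opening: 0.4
time_s: 23.8
eef_pos: [0.5677, 0.0967, 0.0389]
eef_rot: [0.0, 0.707, 0.708, 0.0]
wrist_force: [0.9, -0.5, -0.0]
opening: 0.701
```

```bash

python3 -m inch '[{"delta_pos":[0.5,0,-1],"rotation":[0,0,0]},{"delta_pos":[1.5,0,-2],"rotation":[0,0,0]},{"delta_pos":[2,0,-3],"rotation":[0,0,0]},{"delta_pos":[3,-2,-3],"rotation":[0,0,0]},{"delta_pos":[3,-3,0],"rotation":[0,0,0]},{"delta_pos":[3,-3,0],"rotation":[0,0,0]},{"delta_pos":[3,-3,0],"rotation":[0,0,0]},{"delta_pos":[2,-3,0],"rotation":[0,0,0]},{"delta_pos":[0,0,0],"rotation":[0,0,0]}]' 0
python3 - <<'E'
from h import *
t=Cam("top"); s=Cam("side")
t.crop(255,180,415,300,5,"pics/m1.png"); s.crop(280,200,400,320,5,"pics/m2.png")
print("pad",t.unproj([[255+232/5,180+152/5]],.067))
E
```

```text
time_s: 24.7
eef_pos: [0.4235, 0.2789, 0.1292]
eef_rot: [-0.001, 0.705, 0.709, -0.0]
wrist_force: [0.6, -1.3, 0.3]
opening: -0.001
pad [[0.65573082 0.07464012 0.067     ]]
```

View pics/m1.png

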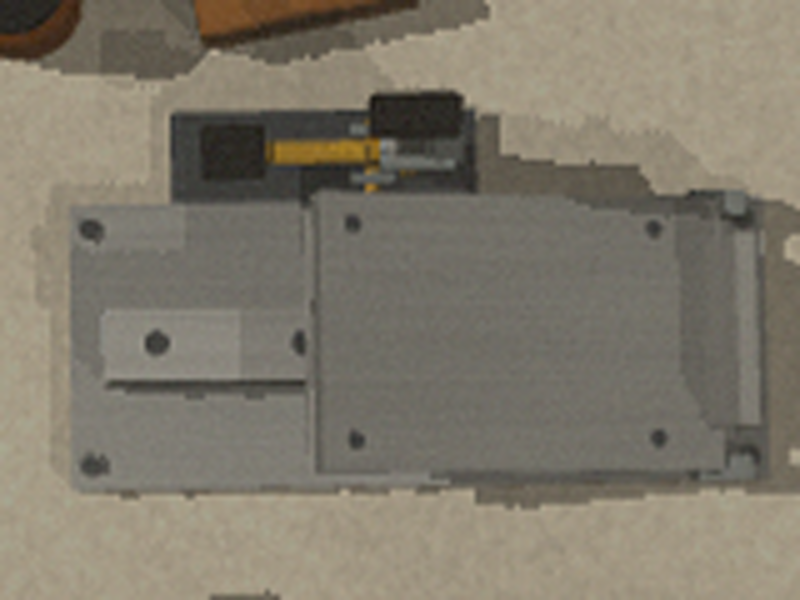

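View pics/m2.png

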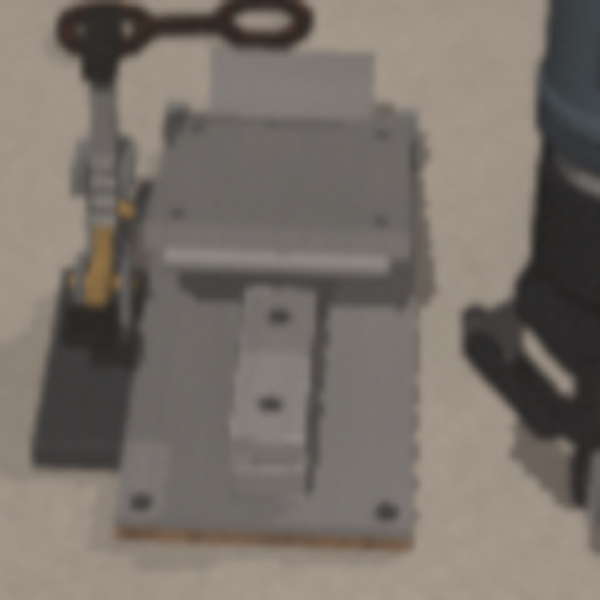

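```bash

python3 to.py .656 .079 .13 1.571
python3 - <<'E'
from h import *
t=Cam("top"); print(t.unproj([[258,176],[315,172]],.06).round(3))
s=Cam("side"); print(s.proj([.656,.0746,.067]))
E
```

```text
t 24.8 pos [0.4272 0.2773 0.1297] q [ 0.34  0.15  1.86 -0.    1.13  0.34] open -0.001 F [ 0.1 -0.6  0.3]
rotvec tool [ 0.002 -0.     0.003] | shift cm after turn [-19.83  22.88  -0.03] | now [-19.91  22.81  -0.  ]
[[0.742 0.177 0.06 ]
 [0.748 0.041 0.06 ]]
[[297.79195962 263.57429584]]
```

```bash

python3 -m inch '[{"delta_pos":[-1.5,1.7,0],"rotation":[0,0,0]},{"delta_pos":[-2.5,3,0],"rotation":[0,0,0]},{"delta_pos":[-2.5,3,0],"rotation":[0,0,0]},{"delta_pos":[-2.5,3,0],"rotation":[0,0,0]},{"delta_pos":[-2.5,3,0],"rotation":[0,0,0]},{"delta_pos":[-2.5,3,0],"rotation":[0,0,0]},{"delta_pos":[-2.5,3,0],"rotation":[0,0,0]},{"delta_pos":[-2.5,2.5,0],"rotation":[0,0,0]},{"delta_pos":[-1,0.7,0],"rotation":[0,0,0]},{"delta_pos":[0,0,0],"rotation":[0,0,0]}]' 0
python3 to.py .656 .079 .075 1.571
```

```text
time_s: 25.9
eef_pos: [0.6577, 0.074, 0.1284]
eef_rot: [0.0, 0.708, 0.706, -0.0]
wrist_force: [0.3, -0.2, 0.5]
opening: -0.0
t 25.9 pos [0.6577 0.074  0.1284] q [-0.07  0.47  1.45 -0.    1.22 -0.06] open -0.0 F [ 0.3 -0.2  0.5]
rotvec tool [-0.     0.    -0.003] | shift cm after turn [ 0.5  -0.17  5.34] | now [ 0.5  -0.17  5.34]
```

```bash

python3 -m inch '[{"delta_pos":[0.5,-0.2,1],"rotation":[0,0,0]},{"delta_pos":[0,0,2],"rotation":[0,0,0]},{"delta_pos":[0,0,2],"rotation":[0,0,0]},{"delta_pos":[0,0,0.3],"rotation":[0,0,0]},{"delta_pos":[0,0,0],"rotation":[0,0,0]},{"delta_pos":[0,0,0],"rotation":[0,0,0]}]' 0
python3 to.py .656 .079 .047 1.571
python3 - <<'E'
from h import *
s=Cam("side")
s.crop(270,190,390,310,5,"pics/n2.png")
E
```

```text
time_s: 26.5
eef_pos: [0.6547, 0.0827, 0.0767]
eef_rot: [0.0, 0.706, 0.708, 0.0]
wrist_force: [0.1, 0.4, -0.3]
opening: 0.003
t 26.5 pos [0.6547 0.0827 0.0767] q [-0.05  0.53  1.49  0.    1.13 -0.06] open 0.003 F [ 0.1  0.4 -0.3]
rotvec tool [ 0.001 -0.     0.002] | shift cm after turn [-0.37  0.13  2.97] | now [-0.37  0.12  2.97]
```

View pics/n2.png

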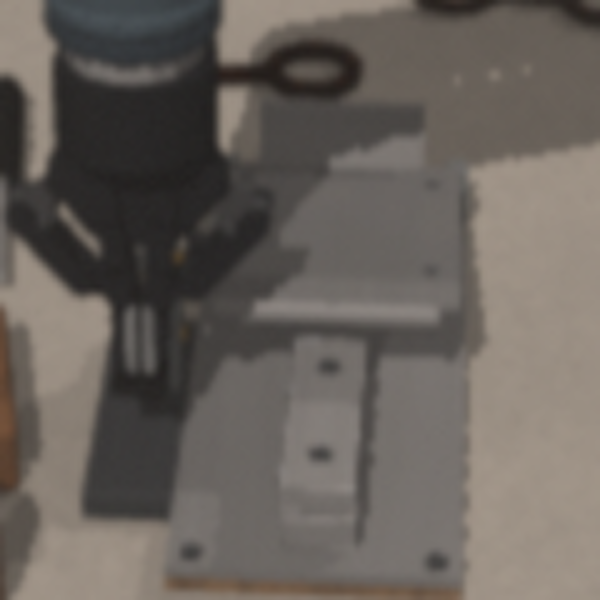

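```bash

python3 -m inch '[{"delta_pos":[-0.3,0.1,0.6],"rotation":[0,0,0]},{"delta_pos":[0,0,0.6],"rotation":[0,0,0]},{"delta_pos":[0,0,0.6],"rotation":[0,0,0]},{"delta_pos":[0,0,0.6],"rotation":[0,0,0]},{"delta_pos":[0,0,0.5],"rotation":[0,0,0]},{"delta_pos":[0,0,0],"rotation":[0,0,0]},{"delta_pos":[0,0,0],"rotation":[0,0,0]}]' 0
python3 -m inch '[{"delta_pos":[0,0,0.1],"rotation":[0,0,0]},{"delta_pos":[0,0,0],"rotation":[0,0,0]},{"delta_pos":[0,0,0],"rotation":[0,0,0]},{"delta_pos":[0,0,0],"rotation":[0,0,0]},{"delta_pos":[0,0,0],"rotation":[0,0,0]},{"delta_pos":[0,0,0],"rotation":[0,0,0]},{"delta_pos":[0,0,0],"rotation":[0,0,0]}]' 0
python3 - <<'E'
from h import *
s=Cam("side")
s.crop(270,190,390,310,5,"pics/o2.png")
E
```

```text
time_s: 27.25
eef_pos: [0.6559, 0.0796, 0.0466]
eef_rot: [-0.0, 0.707, 0.708, 0.001]
wrist_force: [1.0, 4.2, 4.9]
opening: 0.003
time_s: 27.95
eef_pos: [0.6559, 0.0796, 0.0459]
eef_rot: [-0.0, 0.707, 0.708, 0.001]
wrist_force: [0.8, 6.6, 3.5]
opening: -0.0
```

View pics/o2.png

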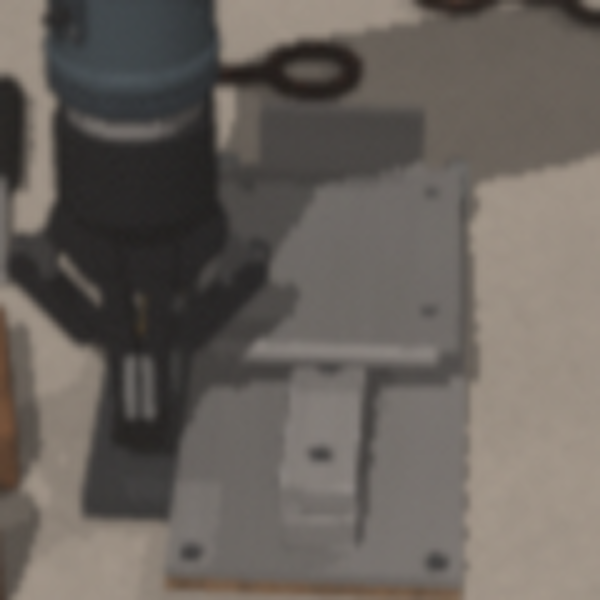

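The plate has come down; its lower edge now sits on the stack, at about (335,263) in the side view. I'll hold a moment, then release.

```bash

python3 -m inch '[{"delta_pos":[0,0,0],"rotation":[0,0,0]},{"delta_pos":[0,0,0],"rotation":[0,0,0]},{"delta_pos":[0,0,0],"rotation":[0,0,0]},{"delta_pos":[0,0,0],"rotation":[0,0,0]},{"delta_pos":[0.1,0,-1],"rotation":[0,0,0]},{"delta_pos":[0.2,0,-2],"rotation":[0,0,0]},{"delta_pos":[0.5,0,-3],"rotation":[0,0,0]},{"delta_pos":[0,0,-4],"rotation":[0,0,0]},{"delta_pos":[0,0,-4],"rotation":[0,0,0]},{"delta_pos":[0,-4,-2],"rotation":[0,0,0]}]' 0
python3 -m inch '[{"delta_pos":[0,-4,0],"rotation":[0,0,0]},{"delta_pos":[1,-4,0],"rotation":[0,0,0]},{"delta_pos":[3,-4,0],"rotation":[0,0,0]},{"delta_pos":[3,-3.5,0],"rotation":[0,0,0]},{"delta_pos":[3,-3,0],"rotation":[0,0,0]},{"delta_pos":[3,0,0],"rotation":[0,0,0]},{"delta_pos":[3,0,0],"rotation":[0,0,0]},{"delta_pos":[0,0,0],"rotation":[0,0,0]}]' 5
python3 - <<'E'
from h import *
t=Cam("top"); s=Cam("side")
cv2.imwrite("pics/p_t.png",t.im);cv2.imwrite("pics/p_s.png",s.im)
s.crop(270,190,390,310,5,"pics/p2.png")
for a in (.142,.181,.215):
    for d in (18,4):
        e=22+206*np.sin(a)+d*np.cos(a); X=206*np.cos(a)-d*np.sin(a)
        print(a,d,s.proj([.568,-.157+X/1e3,e/1e3])[0].round(1))
g=cv2.cvtColor(s.im,cv2.COLOR_BGR2GRAY)
print(list(enumerate(g[246:272,346:354].mean(1).round().astype(int),246)))
E
```

```text
time_s: 29.0
eef_pos: [0.6196, 0.0853, 0.2101]
eef_rot: [0.003, 0.707, 0.707, 0.002]
wrist_force: [-0.4, -0.2, 1.5]
opening: 0.001
time_s: 29.8
eef_pos: [0.4296, 0.2484, 0.2059]
eef_rot: [0.0, 0.706, 0.709, -0.0]
wrist_force: [-0.0, 0.4, -0.1]
opening: 0.583
0.142 18 [334.8 256.9]
0.142 4 [334.7 261.9]
0.181 18 [334.9 253.8]
0.181 4 [334.7 259. ]
0.215 18 [334.9 251.1]
0.215 4 [334.8 256.3]
[(246, np.int64(106)), (247, np.int64(106)), (248, np.int64(106)), (249, np.int64(106)), (250, np.int64(105)), (251, np.int64(105)), (252, np.int64(105)), (253, np.int64(105)), (254, np.int64(105)), (255, np.int64(106)), (256, np.int64(105)), (257, np.int64(106)), (258, np.int64(109)), (259, np.int64(120)), (260, np.int64(128)), (261, np.int64(122)), (262, np.int64(106)), (263, np.int64(86)), (264, np.int64(75)), (265, np.int64(74)), (266, np.int64(80)), (267, np.int64(97)), (268, np.int64(109)), (269, np.int64(112)), (270, np.int64(112)), (271, np.int64(112))]
```

View pics/p_t.png

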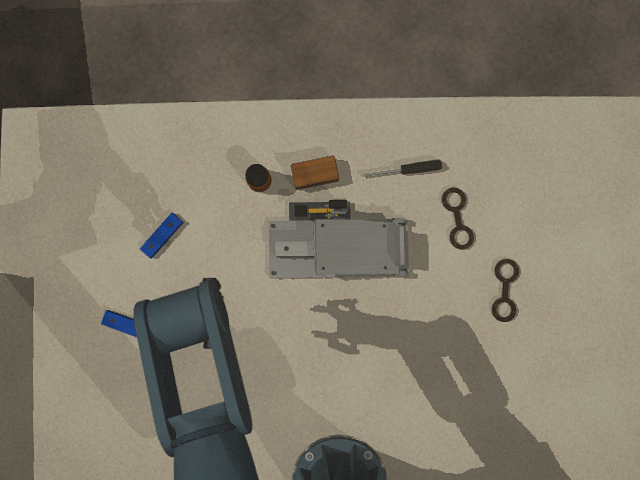

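View pics/p_s.png

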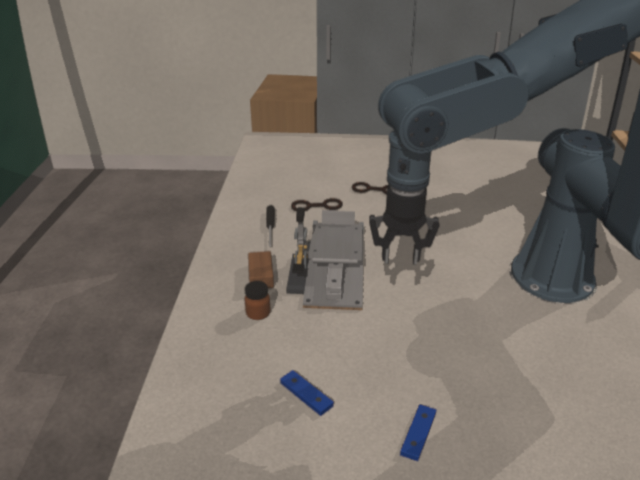

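```bash
cat > fr.py <<'E'
from h import *
def fronts(c,roi,z=.010,save=None):
    x0,y0,x1,y1=roi; hsv=cv2.cvtColor(c.im,cv2.COLOR_BGR2HSV)[y0:y1,x0:x1]
    m=((hsv[...,2]<85)).astype(np.uint8)
    n,l,st,ce=cv2.connectedComponentsWithStats(m,connectivity=8); out=[]
    for i in range(1,n):
        if 150<st[i,4]<4000:
            yx=np.argwhere(l==i); P=c.unproj(yx[:,::-1]+[x0,y0],z)[:,:2]; mu=P.mean(0); w,v=np.linalg.eigh(np.cov((P-mu).T))
            e=v[:,1]*np.sign(v[0,1]); pr=(P-mu)@e; q=(P-mu)@np.array([-e[1],e[0]])
            out.append((mu.round(4),((pr.max()+pr.min())/2*1e3).round(1),(np.ptp(pr)*1e3).round(0),(np.ptp(q)*1e3).round(0),np.arctan2(e[1],e[0]).round(3),st[i].tolist()))
    return out
if __name__=="__main__":
    t=Cam("top")
    for o in fronts(t,(425,180,560,360)): print(*o)
E
python3 fr.py
python3 - <<'E'
from h import *
t=Cam("top"); t.crop(425,180,545,330,4,"pics/q.png")
E
```

```text
[ 0.6379 -0.3084] -0.6 154.0 60.0 0.172 [17, 8, 32, 61, 626]
[ 0.4567 -0.4197] 0.9 153.0 59.0 -0.113 [67, 79, 27, 63, 658]
```

View pics/q.png

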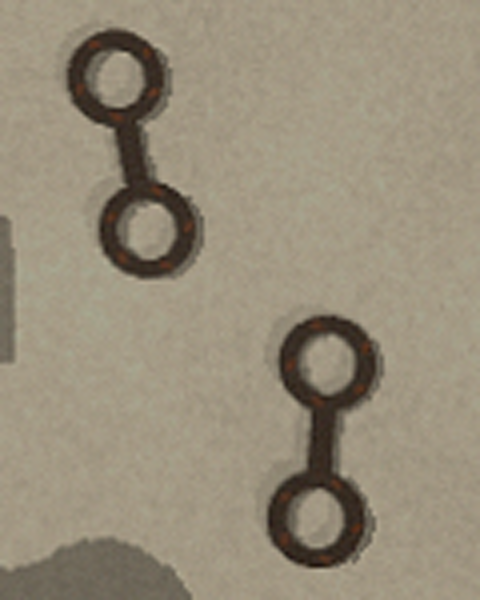

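Two fronts only: (457,217), and one that has been knocked to (505,290). Nothing else turned up where the arm used to block the view. Moving to the first front.

```bash

python3 -m inch '[{"delta_pos":[-2,0.7,0],"rotation":[0,0,0]},{"delta_pos":[-4,1.5,0],"rotation":[0,0,0]},{"delta_pos":[-4,1.5,0],"rotation":[0,0,0]},{"delta_pos":[-4,1.5,0],"rotation":[0,0,0]},{"delta_pos":[-4,1.5,0],"rotation":[0,0,0]},{"delta_pos":[-4,1.5,0],"rotation":[0,0,0]},{"delta_pos":[-4,1.5,0],"rotation":[0,0,0]},{"delta_pos":[-4,1.5,0],"rotation":[0,0,0]},{"delta_pos":[-4,1.5,0],"rotation":[0,0,0]},{"delta_pos":[-4,1.5,0],"rotation":[0,0,0]}]' 4.5
python3 -m inch '[{"delta_pos":[-4,1.5,0],"rotation":[0,0,0]},{"delta_pos":[-4,1.5,0],"rotation":[0,0,0]},{"delta_pos":[-4,1.5,0],"rotation":[0,0,0]},{"delta_pos":[-3,1.2,0],"rotation":[0,0,0.15]},{"delta_pos":[0,0,0],"rotation":[0,0,0.15]},{"delta_pos":[0,0,0],"rotation":[0,0,0.15]},{"delta_pos":[0,0,0],"rotation":[0,0,0.15]},{"delta_pos":[0,0,0],"rotation":[0,0,0.15]},{"delta_pos":[0,0,0],"rotation":[0,0,0.15]},{"delta_pos":[0,0,0],"rotation":[0,0,0.15]}]' 4.5
python3 to.py .638 -.309 .1 .172
```

```text
time_s: 31.0
eef_pos: [0.5724, -0.1365, 0.2057]
eef_rot: [-0.0, 0.707, 0.707, -0.0]
wrist_force: [-0.1, 0.6, 0.6]
opening: 0.528
time_s: 32.0
eef_pos: [0.6288, -0.2847, 0.2054]
eef_rot: [-0.0, 0.967, 0.254, -0.001]
wrist_force: [0.3, -0.9, 0.8]
opening: 0.533
t 32.0 pos [ 0.6288 -0.2847  0.2054] q [-0.6   0.45  1.31 -0.    1.38  0.46] open 0.533 F [ 0.3 -0.9  0.8]
rotvec tool [-0.001  0.001  0.342] | shift cm after turn [ 0.49  2.55 10.54] | now [-0.38  2.57 10.54]
```

```bash

python3 -m inch '[{"delta_pos":[0,0,0],"rotation":[0,0,0.15]},{"delta_pos":[0,0,0],"rotation":[0,0,0.15]},{"delta_pos":[0,0,0],"rotation":[0,0,0.04]},{"delta_pos":[0.5,2.5,0],"rotation":[0,0,0]},{"delta_pos":[0,0,3],"rotation":[0,0,0]},{"delta_pos":[0,0,4],"rotation":[0,0,0]},{"delta_pos":[0,0,4],"rotation":[0,0,0]},{"delta_pos":[0,0,0],"rotation":[0,0,0]},{"delta_pos":[0,0,0],"rotation":[0,0,0]}]' 4.5
python3 to.py .638 -.309 .002 .172
python3 - <<'E'
from h import *
t=Cam("top"); s=Cam("side")
t.crop(400,150,560,270,5,"pics/r1.png"); s.crop(260,160,380,250,5,"pics/r2.png")
E
```

```text
time_s: 32.9
eef_pos: [0.6385, -0.3076, 0.0954]
eef_rot: [-0.001, 0.996, 0.09, -0.001]
wrist_force: [-0.0, -0.4, 0.7]
opening: 0.531
t 32.9 pos [ 0.6385 -0.3076  0.0954] q [-0.62  0.6   1.33 -0.    1.21  0.77] open 0.531 F [-0.  -0.4  0.7]
rotvec tool [-0.001  0.002  0.009] | shift cm after turn [-0.07  0.13  9.34] | now [-0.05  0.14  9.34]
```

View pics/r1.png

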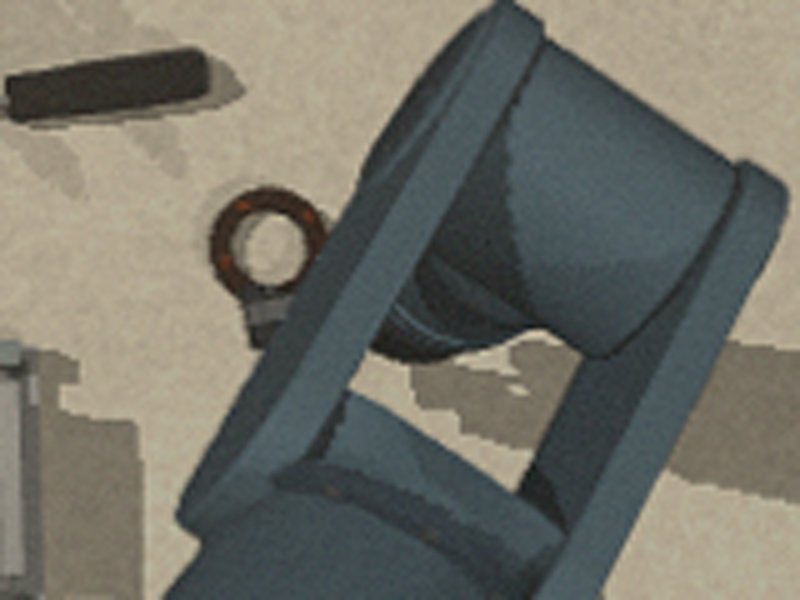

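View pics/r2.png

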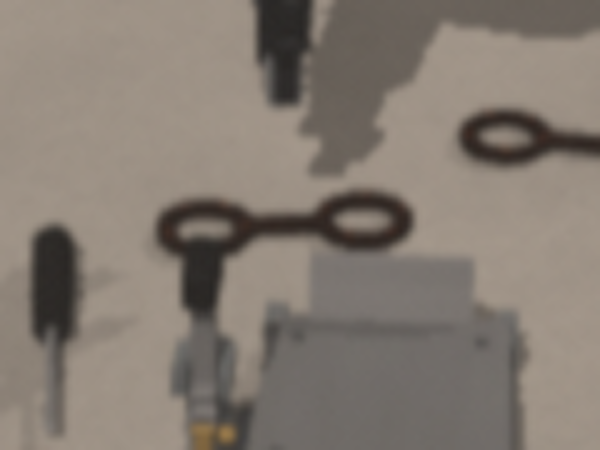

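```bash

python3 -m inch '[{"delta_pos":[0,0.1,3],"rotation":[0,0,0]},{"delta_pos":[0,0,3],"rotation":[0,0,0]},{"delta_pos":[0,0,2],"rotation":[0,0,0]},{"delta_pos":[0,0,1],"rotation":[0,0,0]},{"delta_pos":[0,0,0.2],"rotation":[0,0,0]},{"delta_pos":[0,0,0],"rotation":[0,0,0]},{"delta_pos":[0,0,0],"rotation":[0,0,0]}]' 4.5
python3 to.py .638 -.309 .002 .172
python3 -m inch '[{"delta_pos":[0,0,0],"rotation":[0,0,0]},{"delta_pos":[0,0,0],"rotation":[0,0,0]},{"delta_pos":[0,0,0],"rotation":[0,0,0]},{"delta_pos":[0,0,0],"rotation":[0,0,0]},{"delta_pos":[0,0,0],"rotation":[0,0,0]},{"delta_pos":[0,0,0],"rotation":[0,0,0]}]' 0.5
python3 to.py .638 -.309 .002 .172
```

```text
time_s: 33.7
eef_pos: [0.6409, -0.3086, 0.0056]
eef_rot: [0.001, 0.996, 0.091, 0.001]
wrist_force: [1.6, 0.4, 0.2]
opening: 0.526
t 33.7 pos [ 0.6409 -0.3086  0.0056] q [-0.62  0.72  1.35  0.    1.07  0.77] open 0.526 F [1.6 0.4 0.2]
rotvec tool [ 0.002 -0.002  0.01 ] | shift cm after turn [-0.29 -0.    0.36] | now [-0.29 -0.01  0.36]
time_s: 34.3
eef_pos: [0.6404, -0.3083, 0.005]
eef_rot: [0.001, 0.996, 0.091, 0.001]
wrist_force: [-0.3, 0.7, 6.4]
opening: 0.133
t 34.3 pos [ 0.6404 -0.3083  0.005 ] q [-0.62  0.72  1.35 -0.    1.07  0.77] open 0.133 F [-0.3  0.7  6.4]
rotvec tool [ 0.001 -0.001  0.01 ] | shift cm after turn [-0.25  0.03  0.3 ] | now [-0.25  0.03  0.3 ]
```

```bash
cat > pt.py <<'E'
import sys,subprocess; from h import *
up,d,off=map(float,sys.argv[1:4]) # mm above plate along normal of TCP, mm upslope of front centre from plate_spot, front centre offset along tool x (mm)
x=float(sys.argv[4]) if len(sys.argv)>4 else .568
a=.181; u=np.array([0,np.cos(a),np.sin(a)]); n=np.array([0,-np.sin(a),np.cos(a)])
p=np.array([x,-.157,.022])+.092*u+.018*n+n*up/1e3+u*(d-off)/1e3
print("target",p.round(4)); subprocess.run(["python3","to.py",*map(str,p),"1.5709",str(a)])
E
python3 -m inch '[{"delta_pos":[0,0,-2],"rotation":[0,0,0]},{"delta_pos":[0,0,-4],"rotation":[0,0,0]},{"delta_pos":[0,0,-4],"rotation":[0,0,0]},{"delta_pos":[0,0,-4],"rotation":[0,0,-0.15]},{"delta_pos":[0,0,0],"rotation":[0,0,-0.15]},{"delta_pos":[0,0,0],"rotation":[0,0,-0.15]},{"delta_pos":[0,0,0],"rotation":[0,0,-0.15]},{"delta_pos":[0,0,0],"rotation":[0,0,-0.15]},{"delta_pos":[0,0,0],"rotation":[0,0,-0.15]},{"delta_pos":[0,0,0],"rotation":[0,0,-0.15]}]'
python3 -m inch '[{"delta_pos":[0,0,0],"rotation":[0,0,-0.15]},{"delta_pos":[0,0,0],"rotation":[0,0,-0.15]},{"delta_pos":[0,0,0],"rotation":[0,0,-0.04]},{"delta_pos":[0,0,0],"rotation":[0,0,0]}]'
python3 pt.py 60 5 -2.7
python3 - <<'E'
from h import *
t=Cam("top"); s=Cam("side")
t.crop(400,150,560,270,5,"pics/s1.png"); s.crop(260,130,420,250,5,"pics/s2.png")
E
```

```text
time_s: 35.3
eef_pos: [0.6397, -0.3077, 0.1448]
eef_rot: [0.0, 0.814, 0.58, 0.0]
wrist_force: [0.4, 0.1, -0.3]
opening: 0.134
time_s: 35.7
eef_pos: [0.6397, -0.3078, 0.1447]
eef_rot: [0.0, 0.706, 0.708, 0.0]
wrist_force: [-0.3, 0.2, -0.2]
opening: 0.134
t 35.7 pos [ 0.6397 -0.3078  0.1447] q [-0.62  0.55  1.3   0.    1.29 -0.62] open 0.134 F [-0.3  0.2 -0.2]
rotvec tool [0.    0.181 0.002] | shift cm after turn [22.59 -7.17  6.99] | now [23.49 -7.13  2.8 ]
target [ 0.568  -0.073   0.1167]
```

View pics/s2.png

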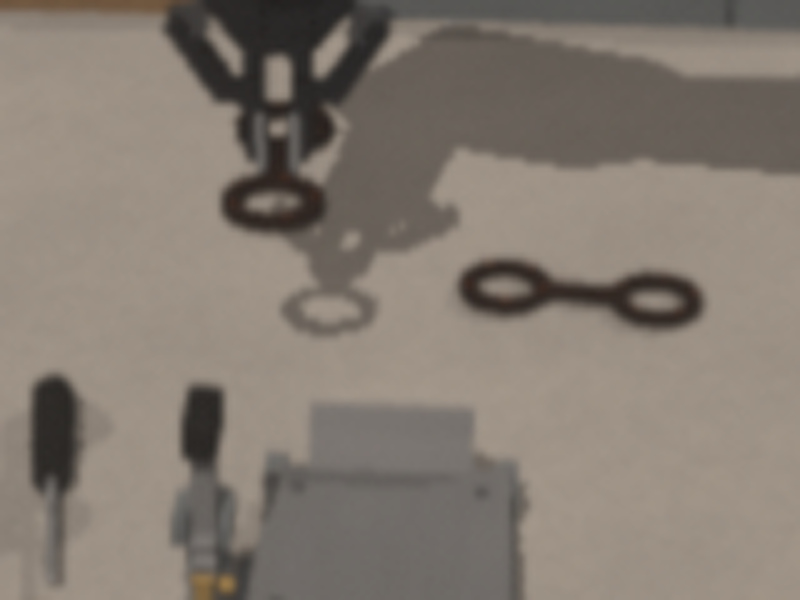

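```bash

python3 -m inch '[{"delta_pos":[2,-0.6,0],"rotation":[0,0,0]},{"delta_pos":[3.5,-1.1,0],"rotation":[0,0,0]},{"delta_pos":[3.5,-1.1,0],"rotation":[0,0,0]},{"delta_pos":[3.5,-1.1,0],"rotation":[0,0,0]},{"delta_pos":[3.5,-1.1,0],"rotation":[0,0,0]},{"delta_pos":[3.5,-1.1,0],"rotation":[0,0,0]},{"delta_pos":[2.5,-0.7,0],"rotation":[0,0.09,0]},{"delta_pos":[1.5,-0.3,0],"rotation":[0,0.09,0]},{"delta_pos":[0,0,0],"rotation":[0,0,0]},{"delta_pos":[0,0,0],"rotation":[0,0,0]}]'
python3 pt.py 20 5 -2.7
```

```text
time_s: 36.8
eef_pos: [0.5686, -0.074, 0.1454]
eef_rot: [-0.063, 0.704, 0.704, 0.063]
wrist_force: [0.1, -0.8, -0.6]
opening: 0.137
t 36.8 pos [ 0.5686 -0.074   0.1454] q [-0.43  0.29  1.66  0.17  1.26 -0.49] open 0.137 F [ 0.1 -0.8 -0.6]
rotvec tool [0.    0.004 0.   ] | shift cm after turn [-0.42 -0.06  6.84] | now [-0.39 -0.06  6.84]
target [ 0.568  -0.0658  0.0773]
```

```bash

python3 -m inch '[{"delta_pos":[0,0,2],"rotation":[0,0,0]},{"delta_pos":[0,0,2],"rotation":[0,0,0]},{"delta_pos":[0,0,1.8],"rotation":[0,0,0]},{"delta_pos":[0,0,1],"rotation":[0,0,0]},{"delta_pos":[0,0,0],"rotation":[0,0,0]},{"delta_pos":[0,0,0],"rotation":[0,0,0]}]'
python3 pt.py 8 0 -2.7
python3 - <<'E'
from h import *
t=Cam("top"); s=Cam("side")
t.crop(300,190,460,310,5,"pics/u1.png"); s.crop(280,180,400,270,5,"pics/u2.png")
E
```

```text
time_s: 37.4
eef_pos: [0.5689, -0.0612, 0.0787]
eef_rot: [-0.063, 0.704, 0.705, 0.063]
wrist_force: [1.2, -0.1, -0.5]
opening: 0.138
t 37.4 pos [ 0.5689 -0.0612  0.0787] q [-0.41  0.38  1.7   0.18  1.13 -0.49] open 0.138 F [ 1.2 -0.1 -0.5]
rotvec tool [0.    0.002 0.001] | shift cm after turn [-0.97 -0.09  1.26] | now [-0.97 -0.09  1.26]
target [ 0.568  -0.0685  0.0646]
```

View pics/u1.png

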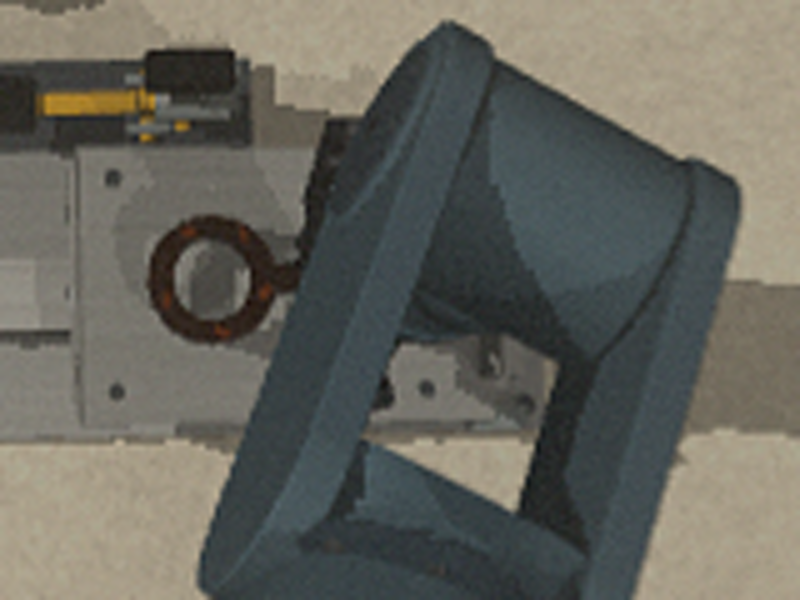

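View pics/u2.png

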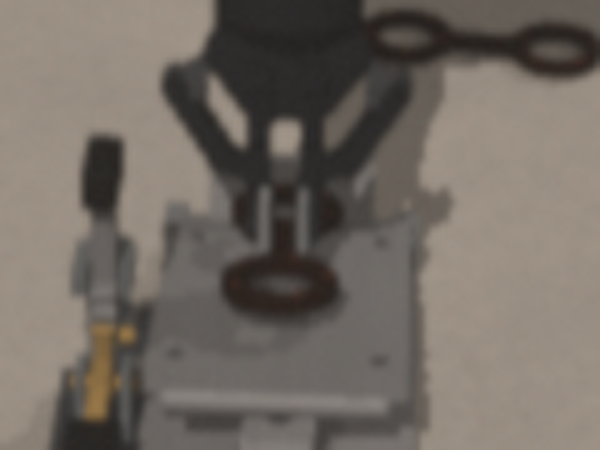

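```bash

python3 - <<'E'
from h import *
t=Cam("top"); s=Cam("side")
T=lambda p:np.array(p)/5+[300,190]-.4
S=lambda p:np.array(p)/5+[280,180]-.4
print("ring top",t.unproj([T((212,278))],.09)," screws",t.unproj([T((112,178)),T((116,392))],.074))
print("lower screws", t.unproj([T((428,388))],.045))
print("side ring",s.unproj([S((281,284))],.09)," screws",s.unproj([S((175,353)),S((379,360))],.074), s.unproj([S((203,238)),S((380,243))],.045))
# mid edges of plate
E
```

```text
ring top [[ 0.56986516 -0.01825948  0.09      ]]  screws [[0.61890363 0.02682218 0.074     ]
 [0.51871348 0.02699641 0.074     ]]
lower screws [[ 0.51853412 -0.12186965  0.045     ]]
side ring [[ 0.56815944 -0.01411403  0.09      ]]  screws [[0.61868822 0.02627993 0.074     ]
 [0.51803871 0.02615367 0.074     ]] [[ 0.61405659 -0.1230333   0.045     ]
 [ 0.51831361 -0.12394871  0.045     ]]
```

```bash

python3 -m inch '[{"delta_pos":[-0.2,0,0.4],"rotation":[0,0,0]},{"delta_pos":[-0.2,0,0.5],"rotation":[0,0,0]},{"delta_pos":[-0.2,0,0.3],"rotation":[0,0,0]},{"delta_pos":[0,0,0],"rotation":[0,0,0]},{"delta_pos":[0,0,0],"rotation":[0,0,0]}]'
python3 pt.py 8 0 -2.7 .5687
```

```text
time_s: 38.1
eef_pos: [0.5682, -0.0646, 0.0651]
eef_rot: [-0.064, 0.704, 0.705, 0.063]
wrist_force: [-0.3, 0.1, -0.8]
opening: 0.133
t 38.1 pos [ 0.5682 -0.0646  0.0651] q [-0.42  0.4   1.71  0.18  1.11 -0.5 ] open 0.133 F [-0.3  0.1 -0.8]
rotvec tool [-0.001  0.001  0.001] | shift cm after turn [-0.4   0.05 -0.02] | now [-0.4   0.05 -0.02]
target [ 0.5687 -0.0685  0.0646]
```

```bash

python3 -m inch '[{"delta_pos":[-0.1,0,0.1],"rotation":[0,0,0]},{"delta_pos":[-0.1,0,0],"rotation":[0,0,0]},{"delta_pos":[-0.1,0,0],"rotation":[0,0,0]},{"delta_pos":[0,0,0],"rotation":[0,0,0]},{"delta_pos":[0,0,0],"rotation":[0,0,0]}]'
python3 pt.py 7 0 -2.7 .5687
python3 -m inch '[{"delta_pos":[-0.1,0,0],"rotation":[0,0,0]},{"delta_pos":[-0.1,0,0],"rotation":[0,0,0]},{"delta_pos":[0,0,0],"rotation":[0,0,0]},{"delta_pos":[0,0,0],"rotation":[0,0,0]}]'
python3 pt.py 7 0 -2.7 .5687
```

```text
time_s: 38.6
eef_pos: [0.5684, -0.0671, 0.0639]
eef_rot: [-0.064, 0.704, 0.705, 0.064]
wrist_force: [0.7, 1.1, 0.1]
opening: 0.135
t 38.6 pos [ 0.5684 -0.0671  0.0639] q [-0.42  0.41  1.71  0.18  1.11 -0.51] open 0.135 F [0.7 1.1 0.1]
rotvec tool [-0.     0.001  0.001] | shift cm after turn [-0.13  0.03  0.  ] | now [-0.13  0.03  0.  ]
target [ 0.5687 -0.0683  0.0636]
time_s: 39.0
eef_pos: [0.5683, -0.0671, 0.0637]
eef_rot: [-0.065, 0.703, 0.705, 0.065]
wrist_force: [0.9, 9.4, 1.7]
opening: 0.13
t 39.0 pos [ 0.5683 -0.0671  0.0637] q [-0.42  0.41  1.71  0.19  1.11 -0.51] open 0.13 F [0.9 9.4 1.7]
rotvec tool [-0.001 -0.003  0.002] | shift cm after turn [-0.12  0.04 -0.02] | now [-0.12  0.04 -0.02]
target [ 0.5687 -0.0683  0.0636]
```

Fence contact shows as Fy = +9.4 N. I'll ease off a hair, lower onto the plate and release.

```bash

python3 -m inch '[{"delta_pos":[0.1,0,0.1],"rotation":[0,0,0]},{"delta_pos":[0,0,0.1],"rotation":[0,0,0]},{"delta_pos":[0,0,0],"rotation":[0,0,0]},{"delta_pos":[0,0,0],"rotation":[0,0,0]}]'
python3 -m inch '[{"delta_pos":[0,0,0.1],"rotation":[0,0,0]},{"delta_pos":[0,0,0],"rotation":[0,0,0]},{"delta_pos":[0,0,0],"rotation":[0,0,0]}]'
python3 pt.py 5 0 -2.7 .5687
```

```text
time_s: 39.4
eef_pos: [0.5685, -0.0668, 0.0624]
eef_rot: [-0.064, 0.703, 0.705, 0.064]
wrist_force: [-1.7, 6.5, 6.7]
opening: 0.137
time_s: 39.7
eef_pos: [0.5686, -0.0668, 0.062]
eef_rot: [-0.064, 0.703, 0.705, 0.064]
wrist_force: [-2.5, 6.2, 10.8]
opening: 0.135
t 39.7 pos [ 0.5686 -0.0668  0.062 ] q [-0.42  0.41  1.71  0.19  1.11 -0.51] open 0.135 F [-2.5  6.2 10.8]
rotvec tool [-0.    -0.001  0.002] | shift cm after turn [-0.12  0.01  0.02] | now [-0.12  0.01  0.01]
target [ 0.5687 -0.068   0.0617]
```

```bash

python3 -m inch '[{"delta_pos":[0,0,0],"rotation":[0,0,0]},{"delta_pos":[0,0,0],"rotation":[0,0,0]},{"delta_pos":[0,0,0],"rotation":[0,0,0]}]' 4
python3 -m inch '[{"delta_pos":[0,0,-1],"rotation":[0,0,0]},{"delta_pos":[0,0,-2],"rotation":[0,0,0]},{"delta_pos":[0,0,-3],"rotation":[0,0,0]},{"delta_pos":[0,0,-3],"rotation":[0,0,0]},{"delta_pos":[0,-1,-2],"rotation":[0,-0.09,0]},{"delta_pos":[-1,-3,-1],"rotation":[0,-0.09,0]},{"delta_pos":[-3,-3,0],"rotation":[0,0,0]},{"delta_pos":[-4,-1,0],"rotation":[0,0,0]},{"delta_pos":[-4,-1,0],"rotation":[0,0,0]},{"delta_pos":[-4,0,0],"rotation":[0,0,0]}]' 4.5
python3 -m inch '[{"delta_pos":[-4,-0.5,0],"rotation":[0,0,0.15]},{"delta_pos":[-4,0,0],"rotation":[0,0,0.15]},{"delta_pos":[-4,0,0],"rotation":[0,0,0.15]},{"delta_pos":[0,0,0],"rotation":[0,0,0.15]},{"delta_pos":[0,0,0],"rotation":[0,0,0.15]},{"delta_pos":[0,0,0],"rotation":[0,0,0.15]}]' 4.5
python3 to.py .457 -.42 .1 -.113
python3 - <<'E'
from h import *
t=Cam("top"); s=Cam("side")
cv2.imwrite("pics/v_t.png",t.im)
t.crop(260,190,420,290,5,"pics/v1.png"); s.crop(280,180,400,270,5,"pics/v2.png")
E
```

```text
time_s: 40.0
eef_pos: [0.5684, -0.0683, 0.0605]
eef_rot: [-0.063, 0.704, 0.705, 0.063]
wrist_force: [-0.1, 0.7, 0.4]
opening: 0.467
time_s: 41.0
eef_pos: [0.4776, -0.25, 0.1791]
eef_rot: [0.001, 0.707, 0.708, -0.0]
wrist_force: [0.8, 0.3, -0.3]
opening: 0.524
time_s: 41.6
eef_pos: [0.4556, -0.3672, 0.1785]
eef_rot: [0.0, 0.945, 0.326, -0.0]
wrist_force: [0.6, 0.0, -0.0]
opening: 0.527
t 41.6 pos [ 0.4556 -0.3672  0.1785] q [-0.88  0.25  1.63 -0.    1.26  0.03] open 0.527 F [ 0.6  0.  -0. ]
rotvec tool [0.    0.    0.778] | shift cm after turn [0.74 5.23 7.85] | now [-3.14  4.24  7.85]
```

View pics/v_t.png

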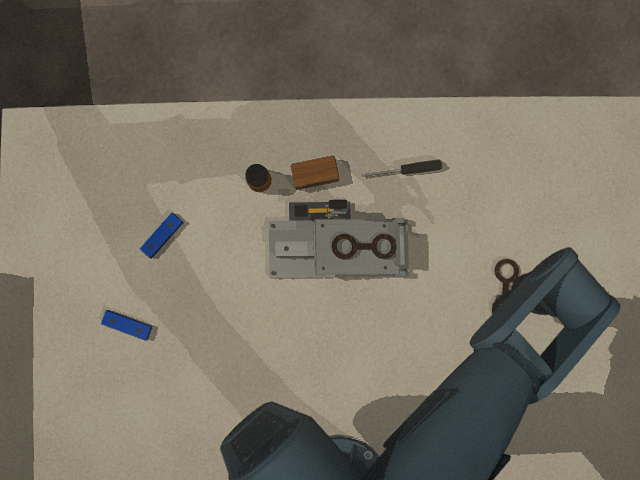

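View pics/v1.png

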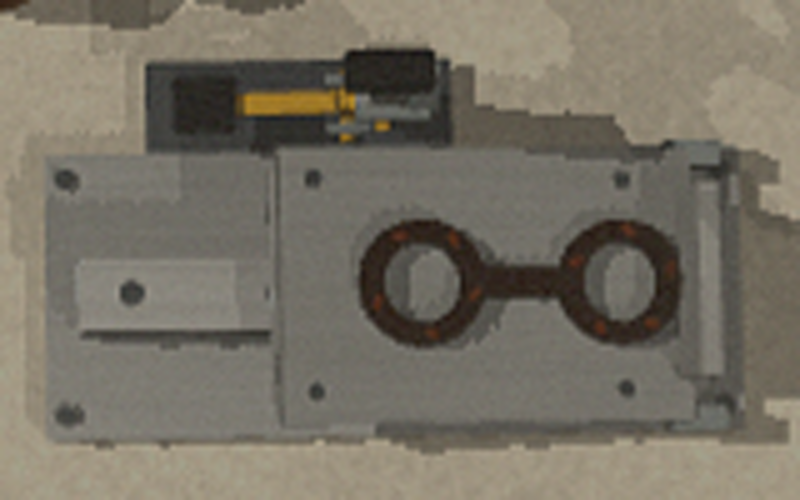

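View pics/v2.png

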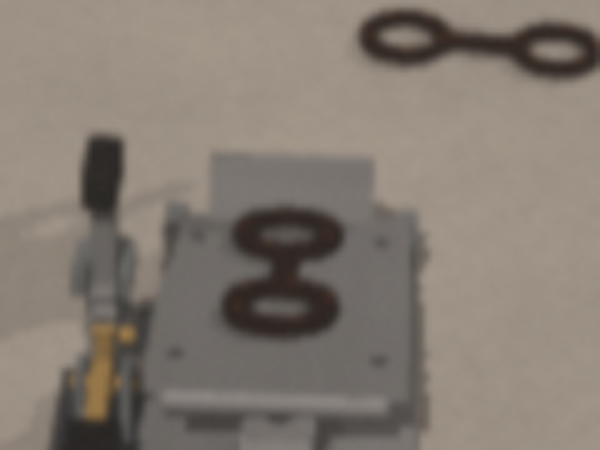

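```bash
cat > pf.py <<'E'
from h import *
from fr import fronts
# measure fronts pile on plate: nth = number of layers
import sys
def meas(c,roi,h):
    a=.181; u=np.array([0,np.cos(a),np.sin(a)]); n=np.array([0,-np.sin(a),np.cos(a)]); o=np.array([.568,-.157,.022])+n*(.018+h)
    x0,y0,x1,y1=roi; v=cv2.cvtColor(c.im,cv2.COLOR_BGR2HSV)[y0:y1,x0:x1]; m=((v[...,2]<75)&(v[...,1]>60)).astype(np.uint8)
    k,l,st,_=cv2.connectedComponentsWithStats(m,connectivity=8); i=1+np.argmax(st[1:,4]); yx=np.argwhere(l==i)
    U=cv2.undistortPoints((yx[:,::-1]+[x0,y0]).astype(float).reshape(-1,1,2),c.K,c.D)[:,0]; d=c.Rm.apply(np.c_[U,np.ones(len(U))])
    P=c.eye+d*((((o-c.eye)@n)/(d@n))[:,None]); s=(P-o)@u*1e3; x=P[:,0]*1e3
    print("area",st[i,4],"s",np.percentile(s,[0,.5,99.5,100]).round(1),"x",np.percentile(x,[0,.5,99.5,100]).round(1),"slope",np.polyfit(s,x,1)[0].round(4))
    for lo,hi,nm in ((0,85,"low"),(100,200,"up")):
        mm=(s>lo)&(s<hi); print(nm,(s[mm].min()+s[mm].max())/2,"x mid",(x[mm].min()+x[mm].max())/2)
    return m
h=float(sys.argv[1])
for nm,roi in (("top",(320,220,405,272)),("side",(318,215,355,252))):
    c=Cam(nm); print(nm); meas(c,roi,h)
E
python3 pf.py .010; python3 fr.py
```

```text
top
area 651 s [ 16.2  16.5 169.4 169.6] x [539.9 540.9 597.1 597.1] slope 0.0046
low 49.64753960442236 x mid 568.3775810580179
up 134.80832172075654 x mid 569.0068809769148
side
area 208 s [ 24.8  30.5 181.9 182.2] x [541.6 542.3 595.  595.4] slope 0.0246
low 52.95415653256076 x mid 567.2823242749847
up 141.13151459760616 x mid 568.8214403045906
```

```bash
python3 - <<'E'
from h import *
s=Cam("side"); e=np.array([np.cos(-.113),np.sin(-.113)]); c=np.array([.4576,-.4198])
print(s.proj([[*(c+k*.048*e),.01] for k in (1,-1)]))
print(s.unproj(np.array([[404,37],[552,50]])/5+[280,180]-.4,.01))
E
python3 -m inch '[{"delta_pos":[0,0,0],"rotation":[0,0,0.15]},{"delta_pos":[0,0,0],"rotation":[0,0,0.15]},{"delta_pos":[0,0,0],"rotation":[0,0,0.15]},{"delta_pos":[0,0,0],"rotation":[0,0,0.15]},{"delta_pos":[0,0,0],"rotation":[0,0,0.15]},{"delta_pos":[0,0,0],"rotation":[0,0,0.03]},{"delta_pos":[0.4,2.6,2],"rotation":[0,0,0]},{"delta_pos":[0.3,2.6,3],"rotation":[0,0,0]},{"delta_pos":[0,0,3],"rotation":[0,0,0]},{"delta_pos":[0,0,0],"rotation":[0,0,0]}]' 4.5
python3 to.py .4576 -.4198 .004 -.113
```

```text
[[360.39435668 185.67920924]
 [390.68065559 188.33847727]]
[[ 0.50524479 -0.41661361  0.01      ]
 [ 0.41237201 -0.4061128   0.01      ]]
time_s: 42.9
eef_pos: [0.4551, -0.4164, 0.0932]
eef_rot: [-0.003, 0.999, -0.053, -0.003]
wrist_force: [-0.3, 0.7, -0.7]
opening: 0.529
t 42.9 pos [ 0.4551 -0.4164  0.0932] q [-0.93  0.43  1.59 -0.    1.13  0.74] open 0.529 F [-0.3  0.7 -0.7]
rotvec tool [-0.007  0.006  0.006] | shift cm after turn [0.29 0.31 8.92] | now [0.34 0.37 8.92]
```

```bash

python3 -m inch '[{"delta_pos":[0.1,0.2,3],"rotation":[0,0,0]},{"delta_pos":[0,0,3],"rotation":[0,0,0]},{"delta_pos":[0,0,0],"rotation":[0,0,0]},{"delta_pos":[0,0,0],"rotation":[0,0,0]}]' 4.5
python3 to.py .4576 -.4198 .004 -.113
python3 - <<'E'
from h import *
s=Cam("side")
s.crop(330,140,430,215,6,"pics/w2.png")
E
```

```text
time_s: 43.3
eef_pos: [0.4586, -0.4207, 0.0392]
eef_rot: [-0.0, 0.999, -0.053, 0.0]
wrist_force: [0.7, -0.5, 0.6]
opening: 0.526
t 43.3 pos [ 0.4586 -0.4207  0.0392] q [-0.93  0.51  1.6   0.    1.03  0.74] open 0.526 F [ 0.7 -0.5  0.6]
rotvec tool [-0.    -0.     0.007] | shift cm after turn [-0.11 -0.07  3.52] | now [-0.11 -0.07  3.52]
```

View pics/w2.png

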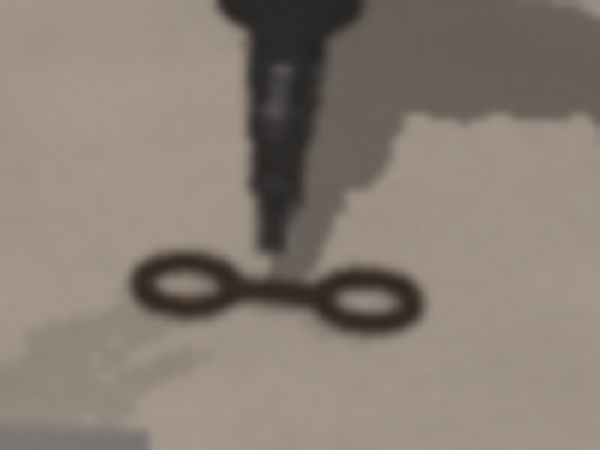

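```bash
python3 - <<'E'
from h import *
s=Cam("side"); p=get_obs()["eef_pos"]; print(p,s.proj([p,p+[0,0,.1],[p[0],p[1],.01],[.4576,-.4198,.01]]).round(1).tolist())
E
```

```text
[ 0.45938891 -0.42194288  0.04064505] [[375.4, 178.1], [377.0, 149.1], [374.9, 186.7], [375.5, 187.0]]
```

```bash

python3 -m inch '[{"delta_pos":[-0.1,-0.1,2],"rotation":[0,0,0]},{"delta_pos":[0,0,1.3],"rotation":[0,0,0]},{"delta_pos":[0,0,0.2],"rotation":[0,0,0]},{"delta_pos":[0,0,0],"rotation":[0,0,0]},{"delta_pos":[0,0,0],"rotation":[0,0,0]}]' 4.5
python3 to.py .4576 -.4198 .004 -.113
python3 -m inch '[{"delta_pos":[0,0,0],"rotation":[0,0,0]},{"delta_pos":[0,0,0],"rotation":[0,0,0]},{"delta_pos":[0,0,0],"rotation":[0,0,0]},{"delta_pos":[0,0,0],"rotation":[0,0,0]},{"delta_pos":[0,0,0],"rotation":[0,0,0]},{"delta_pos":[0,0,0],"rotation":[0,0,0]}]' 0.5
python3 to.py .4576 -.4198 .004 -.113
```

```text
time_s: 43.9
eef_pos: [0.4577, -0.4202, 0.0038]
eef_rot: [0.0, 0.999, -0.054, 0.0]
wrist_force: [0.1, 0.4, -0.1]
opening: 0.528
t 43.9 pos [ 0.4577 -0.4202  0.0038] q [-0.93  0.56  1.61  0.    0.97  0.74] open 0.528 F [ 0.1  0.4 -0.1]
rotvec tool [ 0.001 -0.001  0.005] | shift cm after turn [-0.02 -0.04 -0.02] | now [-0.02 -0.04 -0.02]
time_s: 44.5
eef_pos: [0.4576, -0.4202, 0.0038]
eef_rot: [0.0, 0.999, -0.054, 0.0]
wrist_force: [-0.6, 0.3, 5.5]
opening: 0.138
t 44.5 pos [ 0.4576 -0.4202  0.0038] q [-0.93  0.56  1.61 -0.    0.97  0.74] open 0.138 F [-0.6  0.3  5.5]
rotvec tool [ 0.001 -0.001  0.005] | shift cm after turn [-0.01 -0.04 -0.02] | now [-0.01 -0.04 -0.02]
```

```bash

python3 -m inch '[{"delta_pos":[0,0,-2],"rotation":[0,0,0]},{"delta_pos":[0,0,-4],"rotation":[0,0,0]},{"delta_pos":[0,0,-4],"rotation":[0,0,0]},{"delta_pos":[0,0,-4],"rotation":[0,0,-0.15]},{"delta_pos":[0,0,0],"rotation":[0,0,-0.15]},{"delta_pos":[0,0,0],"rotation":[0,0,-0.15]},{"delta_pos":[0,0,0],"rotation":[0,0,-0.15]},{"delta_pos":[0,0,0],"rotation":[0,0,-0.15]},{"delta_pos":[0,0,0],"rotation":[0,0,-0.15]},{"delta_pos":[0,0,0],"rotation":[0,0,-0.15]}]'
python3 -m inch '[{"delta_pos":[0,0,0],"rotation":[0,0,-0.15]},{"delta_pos":[0,0,0],"rotation":[0,0,-0.15]},{"delta_pos":[0,0,0],"rotation":[0,0,-0.15]},{"delta_pos":[0,0,0],"rotation":[0,0,-0.15]},{"delta_pos":[0,0,0],"rotation":[0,0,-0.03]},{"delta_pos":[0,0,0],"rotation":[0,0,0]}]'
python3 pt.py 70 8 0 .5687
python3 - <<'E'
from h import *
t=Cam("top"); s=Cam("side")
t.crop(420,220,580,340,5,"pics/x1.png"); s.crop(330,120,450,210,5,"pics/x2.png")
E
```

```text
time_s: 45.5
eef_pos: [0.4571, -0.4194, 0.1425]
eef_rot: [-0.0, 0.89, 0.457, -0.0]
wrist_force: [-0.1, 0.6, -0.1]
opening: 0.14
time_s: 46.1
eef_pos: [0.4572, -0.4195, 0.1427]
eef_rot: [-0.0, 0.707, 0.707, 0.0]
wrist_force: [0.4, -0.0, 0.6]
opening: 0.142
t 46.1 pos [ 0.4572 -0.4195  0.1427] q [-0.93  0.37  1.56  0.    1.21 -0.93] open 0.142 F [ 0.4 -0.   0.6]
rotvec tool [-0.     0.181 -0.001] | shift cm after turn [33.65 11.15  7.8 ] | now [34.52 11.12  1.63]
target [ 0.5687 -0.0745  0.1266]
```

View pics/x2.png

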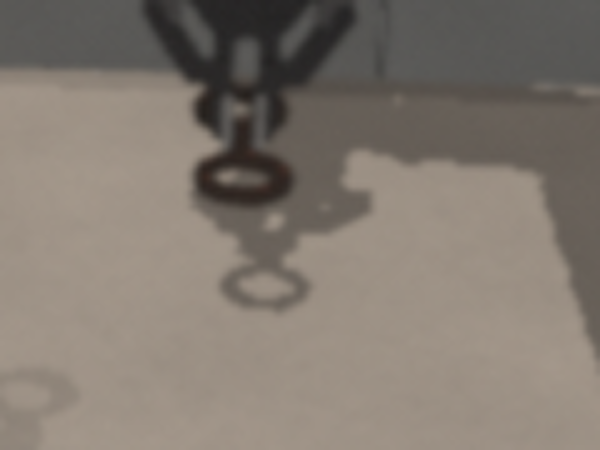

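View pics/x1.png

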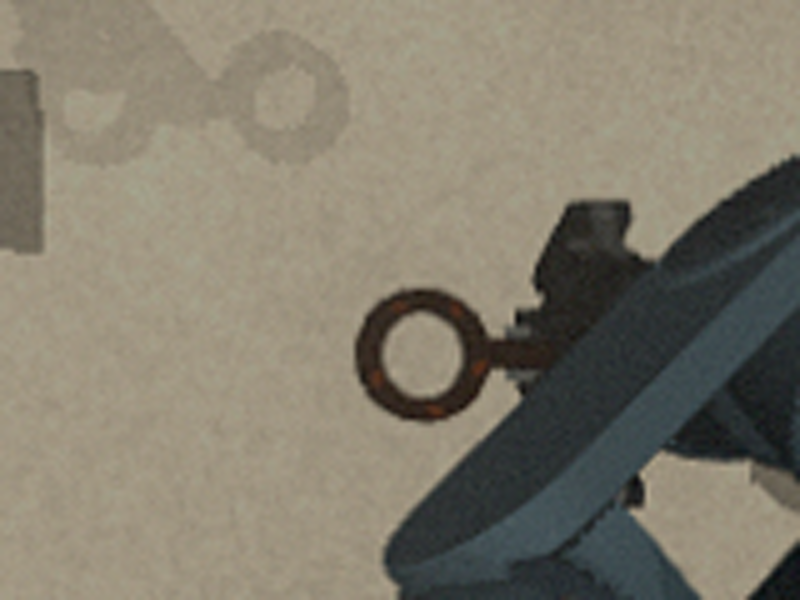

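```bash
python3 - <<'E'
from h import *
t=Cam("top"); print(t.unproj([np.array([422,355])/5+[420,220]-.4],.149), get_obs()["eef_pos"])
E
python3 -m inch '[{"delta_pos":[2,0.6,0],"rotation":[0,0,0]},{"delta_pos":[4,1.3,0],"rotation":[0,0,0]},{"delta_pos":[4,1.3,0],"rotation":[0,0,0]},{"delta_pos":[4,1.3,0],"rotation":[0,0,0]},{"delta_pos":[4,1.3,0],"rotation":[0,0,0]},{"delta_pos":[4,1.3,0],"rotation":[0,0,0]},{"delta_pos":[4,1.3,0],"rotation":[0,0,0]},{"delta_pos":[4,1.3,0],"rotation":[0,0,0]},{"delta_pos":[3,0.9,0],"rotation":[0,0.09,0]},{"delta_pos":[1.7,0.5,0],"rotation":[0,0.09,0]}]'
python3 -m inch '[{"delta_pos":[0,0,0],"rotation":[0,0,0]},{"delta_pos":[0,0,0],"rotation":[0,0,0]}]'
python3 pt.py 30 8 0 .5687
```

```text
[[ 0.45780816 -0.37185446  0.149     ]] [ 0.45728933 -0.41966722  0.14287732]
time_s: 47.25
eef_pos: [0.568, -0.0677, 0.1449]
eef_rot: [-0.065, 0.702, 0.706, 0.065]
wrist_force: [-0.0, -0.6, -1.7]
opening: 0.135
time_s: 47.45
eef_pos: [0.5674, -0.0728, 0.1443]
eef_rot: [-0.063, 0.704, 0.705, 0.062]
wrist_force: [0.0, 0.0, -0.7]
opening: 0.139
t 47.45 pos [ 0.5674 -0.0728  0.1443] q [-0.43  0.29  1.67  0.17  1.26 -0.49] open 0.139 F [ 0.   0.  -0.7]
rotvec tool [-0.001  0.003  0.001] | shift cm after turn [-0.49  0.13  5.71] | now [-0.47  0.14  5.71]
target [ 0.5687 -0.0673  0.0872]
```

```bash

python3 -m inch '[{"delta_pos":[0,0.1,2],"rotation":[0,0,0]},{"delta_pos":[0,0,2],"rotation":[0,0,0]},{"delta_pos":[0,0,1.5],"rotation":[0,0,0]},{"delta_pos":[0,0,0],"rotation":[0,0,0]},{"delta_pos":[0,0,0],"rotation":[0,0,0]}]'
python3 pt.py 17 5 0 .5687
python3 - <<'E'
from h import *
t=Cam("top"); s=Cam("side")
s.crop(280,180,400,270,5,"pics/y2.png")
E
```

```text
time_s: 47.95
eef_pos: [0.5686, -0.063, 0.0905]
eef_rot: [-0.064, 0.704, 0.705, 0.063]
wrist_force: [-0.3, -0.2, -0.1]
opening: 0.14
t 47.95 pos [ 0.5686 -0.063   0.0905] q [-0.41  0.36  1.7   0.18  1.16 -0.49] open 0.14 F [-0.3 -0.2 -0.1]
rotvec tool [-0.001  0.001  0.001] | shift cm after turn [-0.78  0.01  1.54] | now [-0.78  0.01  1.55]
target [ 0.5687 -0.0679  0.0739]
```

View pics/y2.png

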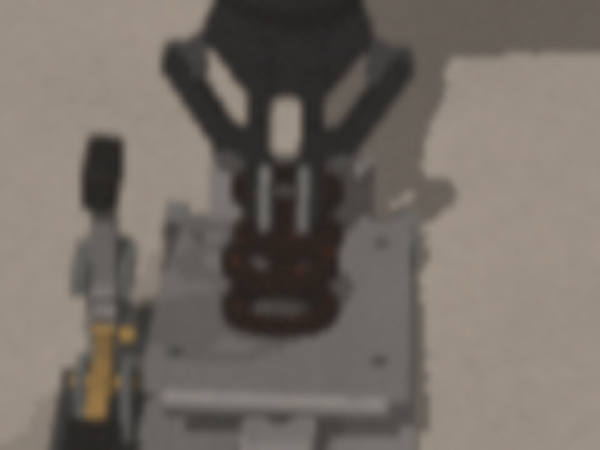

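```bash

python3 -m inch '[{"delta_pos":[-0.2,0,0.5],"rotation":[0,0,0]},{"delta_pos":[-0.3,0,0.5],"rotation":[0,0,0]},{"delta_pos":[-0.3,0,0.5],"rotation":[0,0,0]},{"delta_pos":[0,0,0],"rotation":[0,0,0]},{"delta_pos":[0,0,0],"rotation":[0,0,0]}]'
python3 pt.py 16 1 0 .5687
python3 -m inch '[{"delta_pos":[-0.1,0,0.1],"rotation":[0,0,0]},{"delta_pos":[-0.1,0,0],"rotation":[0,0,0]},{"delta_pos":[-0.1,0,0],"rotation":[0,0,0]},{"delta_pos":[0,0,0],"rotation":[0,0,0]},{"delta_pos":[0,0,0],"rotation":[0,0,0]}]'
python3 pt.py 16 1 0 .5687
```

```text
time_s: 48.55
eef_pos: [0.5686, -0.068, 0.0739]
eef_rot: [-0.064, 0.704, 0.705, 0.063]
wrist_force: [0.0, -0.5, -1.0]
opening: 0.139
t 48.55 pos [ 0.5686 -0.068   0.0739] q [-0.42  0.39  1.7   0.18  1.13 -0.51] open 0.139 F [ 0.  -0.5 -1. ]
rotvec tool [-0.001  0.001  0.001] | shift cm after turn [-0.39  0.01  0.1 ] | now [-0.39  0.01  0.1 ]
target [ 0.5687 -0.0716  0.0722]
time_s: 49.05
eef_pos: [0.5688, -0.0708, 0.0728]
eef_rot: [-0.064, 0.704, 0.705, 0.064]
wrist_force: [-0.1, -0.6, -0.3]
opening: 0.135
t 49.05 pos [ 0.5688 -0.0708  0.0728] q [-0.42  0.39  1.7   0.18  1.13 -0.51] open 0.135 F [-0.1 -0.6 -0.3]
rotvec tool [-0.     0.001  0.001] | shift cm after turn [-0.09 -0.01  0.04] | now [-0.09 -0.01  0.04]
target [ 0.5687 -0.0716  0.0722]
```

```bash

python3 -m inch '[{"delta_pos":[-0.1,0,0],"rotation":[0,0,0]},{"delta_pos":[-0.1,0,0],"rotation":[0,0,0]},{"delta_pos":[0,0,0],"rotation":[0,0,0]},{"delta_pos":[0,0,0],"rotation":[0,0,0]}]'
python3 pt.py 16 1 0 .5687
python3 -m inch '[{"delta_pos":[-0.1,0,0],"rotation":[0,0,0]},{"delta_pos":[0,0,0],"rotation":[0,0,0]},{"delta_pos":[0,0,0],"rotation":[0,0,0]}]'
python3 pt.py 16 1 0 .5687
```

```text
time_s: 49.45
eef_pos: [0.5688, -0.071, 0.0725]
eef_rot: [-0.065, 0.704, 0.705, 0.064]
wrist_force: [0.8, 7.1, 1.8]
opening: 0.14
t 49.45 pos [ 0.5688 -0.071   0.0725] q [-0.43  0.4   1.7   0.18  1.13 -0.51] open 0.14 F [0.8 7.1 1.8]
rotvec tool [-0.001 -0.002  0.002] | shift cm after turn [-0.07 -0.01  0.02] | now [-0.07 -0.01  0.02]
target [ 0.5687 -0.0716  0.0722]
time_s: 49.75
eef_pos: [0.5687, -0.071, 0.0724]
eef_rot: [-0.065, 0.703, 0.705, 0.065]
wrist_force: [0.3, 10.5, 3.5]
opening: 0.134
t 49.75 pos [ 0.5687 -0.071   0.0724] q [-0.43  0.4   1.7   0.19  1.13 -0.52] open 0.134 F [ 0.3 10.5  3.5]
rotvec tool [-0.001 -0.003  0.002] | shift cm after turn [-0.07 -0.    0.01] | now [-0.07 -0.    0.01]
target [ 0.5687 -0.0716  0.0722]
```

Fence contact again. I'll ease back, lower onto the first front and release.

```bash

python3 -m inch '[{"delta_pos":[0.1,0,0.1],"rotation":[0,0,0]},{"delta_pos":[0.1,0,0.1],"rotation":[0,0,0]},{"delta_pos":[0,0,0],"rotation":[0,0,0]},{"delta_pos":[0,0,0],"rotation":[0,0,0]}]'
python3 pt.py 14 1 0 .5687
```

```text
time_s: 50.15
eef_pos: [0.5689, -0.0706, 0.0707]
eef_rot: [-0.064, 0.704, 0.705, 0.064]
wrist_force: [0.6, 6.6, 1.4]
opening: 0.137
t 50.15 pos [ 0.5689 -0.0706  0.0707] q [-0.42  0.4   1.7   0.18  1.13 -0.51] open 0.137 F [0.6 6.6 1.4]
rotvec tool [-0.    -0.     0.002] | shift cm after turn [-0.07 -0.02  0.04] | now [-0.07 -0.02  0.04]
target [ 0.5687 -0.0713  0.0702]
```

```bash

python3 -m inch '[{"delta_pos":[0,0,0.1],"rotation":[0,0,0]},{"delta_pos":[0,0,0],"rotation":[0,0,0]},{"delta_pos":[0,0,0],"rotation":[0,0,0]}]'
python3 pt.py 14 1 0 .5687
```

```text
time_s: 50.45
eef_pos: [0.569, -0.0706, 0.0703]
eef_rot: [-0.064, 0.704, 0.705, 0.064]
wrist_force: [-1.9, 5.9, 5.7]
opening: 0.135
t 50.45 pos [ 0.569  -0.0706  0.0703] q [-0.42  0.4   1.7   0.18  1.12 -0.51] open 0.135 F [-1.9  5.9  5.7]
rotvec tool [ 0.    -0.     0.002] | shift cm after turn [-0.07 -0.03 -0.01] | now [-0.07 -0.03 -0.01]
target [ 0.5687 -0.0713  0.0702]
```

```bash

python3 -m inch '[{"delta_pos":[0,0,0],"rotation":[0,0,0]},{"delta_pos":[0,0,0],"rotation":[0,0,0]},{"delta_pos":[0,0,0],"rotation":[0,0,0]}]' 4
python3 -m inch '[{"delta_pos":[0,0,-1],"rotation":[0,0,0]},{"delta_pos":[0,0,-2],"rotation":[0,0,0]},{"delta_pos":[0,0,-3],"rotation":[0,0,0]},{"delta_pos":[0,0,-3],"rotation":[0,0,0]},{"delta_pos":[0,-1,-2],"rotation":[0,-0.09,0]},{"delta_pos":[-1,-3,-1],"rotation":[0,-0.09,0]},{"delta_pos":[-3,-3,0],"rotation":[0,0,0]},{"delta_pos":[-4,-2,0],"rotation":[0,0,0]},{"delta_pos":[-4,-2,0],"rotation":[0,0,0]},{"delta_pos":[-4,0,0],"rotation":[0,0,0]}]' 4.5
python3 -m inch '[{"delta_pos":[-4,0,0],"rotation":[0,0,0]},{"delta_pos":[-4,0,0],"rotation":[0,0,0]},{"delta_pos":[-4,0,0],"rotation":[0,0,0]},{"delta_pos":[0,0,0],"rotation":[0,0,0]}]' 4.5
python3 pf.py .020
python3 - <<'E'
from h import *
t=Cam("top"); s=Cam("side")
cv2.imwrite("pics/z_t.png",t.im);cv2.imwrite("pics/z_s.png",s.im)
t.crop(260,190,420,290,5,"pics/z1.png"); s.crop(280,180,400,280,5,"pics/z2.png")
E
```

```text
time_s: 50.75
eef_pos: [0.5687, -0.0718, 0.0694]
eef_rot: [-0.063, 0.704, 0.705, 0.063]
wrist_force: [-0.5, -0.3, -0.4]
opening: 0.469
time_s: 51.75
eef_pos: [0.4572, -0.2532, 0.1878]
eef_rot: [0.0, 0.707, 0.707, -0.0]
wrist_force: [-0.0, 1.2, 0.0]
opening: 0.53
time_s: 52.15
eef_pos: [0.4585, -0.3772, 0.1878]
eef_rot: [0.001, 0.708, 0.706, -0.001]
wrist_force: [0.8, 0.1, -0.0]
opening: 0.528
top
area 727 s [ 14.7  17.1 171.5 171.7] x [539.4 540.4 598.3 598.5] slope 0.0024
low 49.05030000456628 x mid 568.8220429243005
up 135.85311611539632 x mid 569.4422063699291
side
area 457 s [ 27.6  28.1 198.7 199.1] x [541.6 542.5 593.4 595.3] slope 0.005
low 56.23785409826708 x mid 568.2502068335351
up 150.95815193879457 x mid 568.8872863131479
```

View pics/z_t.png

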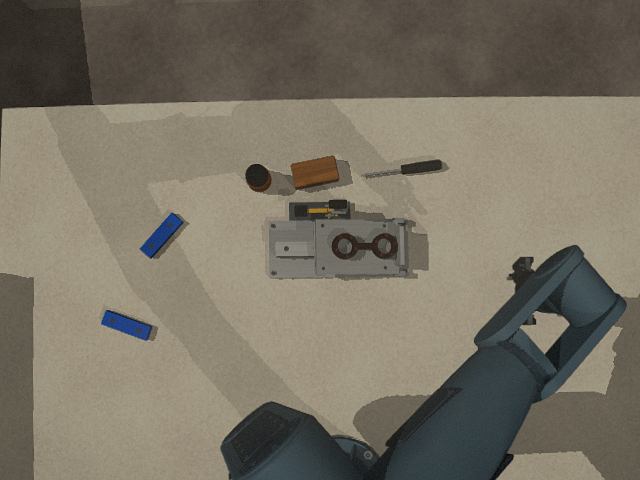

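View pics/z1.png

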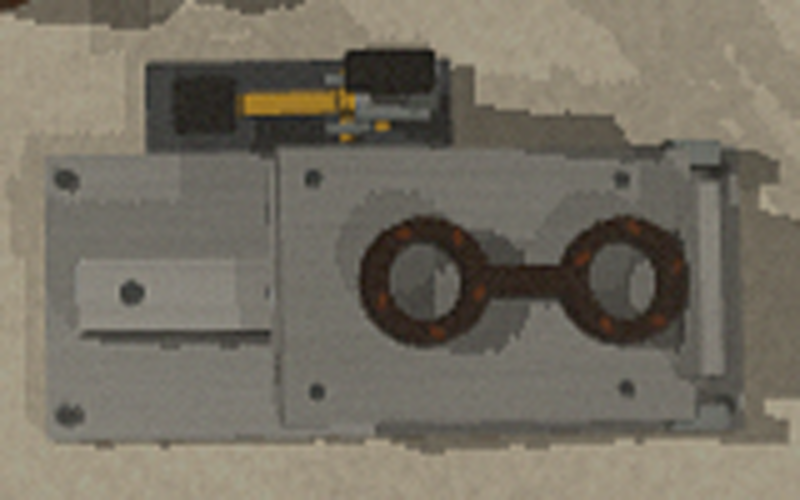

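View pics/z2.png

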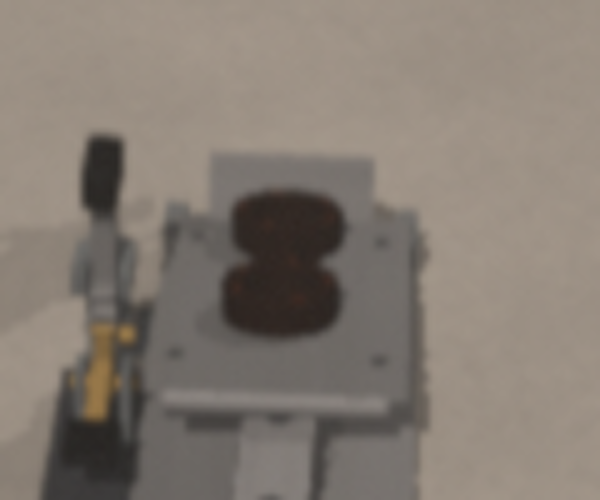

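View pics/z_s.png

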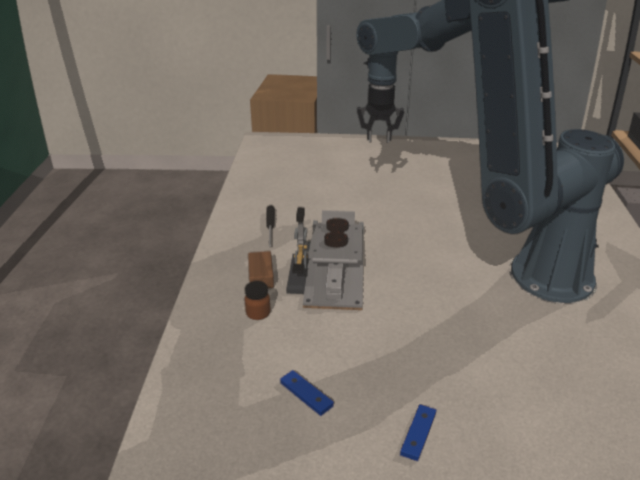

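```bash
python3 - <<'E'
from bench import hand_in
print(hand_in())
E
```

```text
the job is handed in; nothing more can be done
None
```

The job is done and handed in at about 52 s of the 210 s allowed.

**Rail:** I pulled it up until the pawl held at the 0.044 tooth. The plate's edge in the image matched a tilt of 0.29 rad.

**Blocks:** I stacked the two plain aluminium blocks, the thicker one underneath, flat and in line with the fixture under the roller. I left the blue look-alikes alone. Pressing the pawl pad let the plate down, and the roller settled within about 1 pixel of the row predicted for 0.181 rad.

**Fronts:** Only two were present. One was knocked aside during the run, so I located it again before picking it up. Each front was pushed lightly against the fence until the wrist force rose to about 10 N, then lowered and released.

**Last checks:**
- **Top view:** the pile is centred to about 1 mm across the plate. The upper front's lower end is about 1 mm from where the fence face should be, within calibration error.
- **Side view:** it agrees on the centring. Its position along the slope reads too far uphill because it also sees the sides of the fronts, so I did not use that reading.
- **Bystanders:** they look unmoved, and no check failed.

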